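# Hold the tin feed tray at the set slope

### The arm

A 7-joint arm with a two-finger parallel gripper is mounted at the origin on the work surface. World frame = base frame: x ahead of the robot, y to its left, z up, the work surface at z = 0. Lengths are in m, angles in rad, forces in N, time in s.
With the tool pointing down it reaches from about 0.425 to 0.875 m from the base axis. Payload 8.4 kg.
Tool frame: the origin (TCP) lies at the very end of the fingers, on their centre line; the grasp point (between the pads) lies 19 mm behind it (r.pinch_z is the distance from the TCP to the grasp point, in m); z points along the fingers, y is the line along which they close (so a half turn about z gives the same grasp; the last joint's range is limited). The gripper opens to 87 mm and grips with 3 to 60 N. Pads are 19 mm wide; open, the fingers measure 117 mm over their backs; the gripper's body (75 mm by 190 mm) begins 51 mm behind the grasp point.
Start: joints at [1.007, 0.333, 0.04, 1.465, -0.013, 1.343, -0.059], TCP at [0.291, -0.581, 0.223] pointing down, gripper open.
Joint ranges: [-2.58, 2.58], [-0.38, 2.09], [-1.3, 1.39], [0.25, 2.4], [-1.5, 4.64], [0.08, 2.09], [-2.65, 2.65]. Speed limits (rad/s): [2.22, 2.22, 2.79, 2.79, 3.14, 3.14, 3.14].

### API

Orientations are given as a unit quaternion [x, y, z, w].
In Python, from station import r gives the robot as it stands.
- The arm moves only by the tool servo_tool, never from a script. Its argument "moves" is one flat list of numbers, 7 for each row, row after row: the shift along the tool's x, y, z normalised to -1 to 1, where 1 is 20 cm, then the turn, a rotation vector about the tool's x, y, z normalised to -1 to 1, where 1 is 60 degrees, then the opening, from 0 (shut) to 1 (fully open). A call has 1 to 5 rows; each row is the pose to reach, as a shift and turn from the pose commanded when the call began, along the tool's axes at that moment; what a row does not reach only later rows make up. A row lasts 1/10 s, in which the tool goes at most 50 mm and 8.59 degrees, less where a joint would pass 70% of its speed; a pose out of reach is approached as far as the arm can. A call with a number of a shift or a turn outside -1 to 1 is refused whole. A call with a gripper value outside its range is refused whole. The fingers move at their own pace and stop on an object; the grip force is fixed at half the most. Time passes only in rows, so rows that repeat a pose let the fingers close. It gives the time, the measured TCP pose, the force, the opening and the grip force at its end, in the units of the state.
- r.read_state(): the state, without advancing time (a new reading comes with each control period).
- r.camera(name): name is "side" or "top" or "wrist"; returns a dict with "image" (480x640x3 uint8, blue, green, red), "fovy" (degrees; the focal length in pixels is half the picture's height over the tangent of half this angle, whatever the lens; pixels are square), "cx", "cy" (the principal point, pixels), "cam_to_world" (4x4, takes a point from camera to world coordinates). Camera axes: x right, y down, z forward; pixel columns grow to the right and rows downward; lengths in m; the calibration is good to about 2 mm. The wrist camera is an equidistant fisheye: a pixel r from the principal point sees the ray r / f radians off the axis. A picture is of the moment at which its call begins. There is no depth.
- r.finish_job(): hands the job in; it is judged then, once.
The state is a dict: "time_s": time; "q": joint angles; "joint_velocities": joint speeds; "tau": joint torques, N m; "eef_pos": TCP position; "tcp_rot": TCP orientation; "contact_force": force on the tool from outside, world axes, zero at the start; "ft_torque": the same for the moment, N m; "grip_width": finger opening in m; "gripper_force": force on a finger pad.
Only numpy, scipy, OpenCV 4.12 (cv2) and the standard library are available. Lean on these libraries where they do the work, as an engineer would, in place of code of your own. Each camera call takes 0.05 s, during which the arm holds its last target. There are 200 camera calls.

### The job

The long tray of tins is top-heavy and rocks on its stand. Take the bar of the bail handle (it drives the tray only through a soft spring), bring the tray's pointer to the set hand and keep it steadily there for at least six seconds, then lower the tray back gently onto the rest it started from and let go of the handle. Move the tray only by the handle, never touch the tray or its tins, never let it swing fast, bang down or tip over to its other rest, and leave the loose things on the bench alone.

Things in the scene. Friction and masses are not known exactly. Their poses are not given: they have to be found in the camera images.
- stand: Grey bench stand, fixed to the bench, base plate 260 x 500 x 10 mm, cheeks up to 145 mm. Origin under its centre on the bench; x along the rocking axis (roughly away from the robot), y along the tray, z up. A white scale plate stands on its far (+x) side. Its place and yaw vary.
- pivot (a point): Centre of the rocking axis, 125 mm above the bench, in the middle of the stand; tray, handle, pointer and set hand all turn about this one axis, the stand's x axis.
- tray: Steel tray 150 x 520 mm with 12 tins (58 mm diameter, 43 mm high) fixed in it, tops 43 mm above the axis. Origin on the rocking axis, y along the tray, z up when level. Nominal mass 4.5 kg, centre of mass 13.6 mm above the axis, moment of inertia about the axis 0.126 kg m2 (scaling together, -15 to +20 percent). Top-heavy: left alone it falls to one of its two rests. Not to be touched.
- rocker (a joint): Tray angle in rad: 0 level, positive when the tray's +y end is up (turning about the stand's +x axis). Rests (stops) at -0.30 and +0.30; it starts lying at -0.30, +y end down. A dark needle 83 mm long on the axis at the far side turns with the tray, upright at 0. Friction 0.003 N m, damping 0.02 N m s.
- set_hand (a joint): Angle in rad of the fork-tipped steel set hand 112 mm long in front of the scale plate, in the same sense and zero as the tray angle: the reading wanted. Stays where it is, between -0.06 and 0.12.
- bail (a joint): Angle in rad of the handle relative to the tray (handle angle in the world = rocker + bail), limits -1 and +1. A torsion spring of nominally 0.40 N m per rad, damping 0.04 N m s, pulls it to 0. The spring is weaker than the tray's top-heaviness: with the handle held still the tray drifts from balance ever faster, e-fold time 0.8 to 1.3 s.
- bar (a point): Middle of the bail's crossbar, a round steel bar of 16 mm diameter, 200 mm long along the stand's x axis, 175 mm from the rocking axis, with two side arms down outside the tray; pinch it from above within 45 mm of its middle. The handle weighs 0.10 kg. At world handle angle a the bar is -0.175 sin a along the stand's y and 0.175 cos a above the axis.
- loose_tin: Loose tin, 58 mm diameter, 43 mm high, origin under its centre, standing just beyond the stand on its +y side. Leave alone.
- loose_tin2: Loose tin, same size, standing just beyond the stand on its -y side. Leave alone.
- carton: Small loose carton 60 x 90 x 40 mm, origin under its centre. Leave alone.
- carton2: Small loose carton 60 x 90 x 40 mm, origin under its centre. Leave alone.
- tape_roll: Roll of clear tape, 90 mm diameter, 24 mm high, lying flat, origin under its centre. Leave alone.
- driver: Screwdriver about 0.2 m long lying flat on the bench, well to the left of the stand. Leave alone.
- gear: Steel gear blank 70 mm diameter with a hub, 30 mm high, origin under its centre. Leave alone.

How it is judged:
By the outcome, as a careful person would: the job done as asked, in the order asked, and still so for the second after the job is handed in, with the robot touching nothing.
It also fails if it takes over 58 s, if anything falls off the work surface, if the arm or the gripper's body presses on something with over 40 N, if the wrist force passes 120 N, or if a joint passes its speed limit or range.

## Working session

There is one attempt and no reset: what is moved stays moved. The work goes in short steps, Python scripts to look and compute and a tool call to move; the robot and the scene stay as the last step left them, time stands still between calls to the robot, and variables do not carry over. Pictures are saved under pics/ and viewed, at most 10 in all, crops included, and the job is handed in when it is done.

Besides the shell and the picture viewer there is one more tool, called after "Request:" by a JSON object that holds its "method" and its "body", one argument or row to a line. servo_tool: Moves the arm, as the interface text tells. Its arguments: {"type":"object","properties":{"moves":{"type":"array","items":{"type":"number","minimum":-1,"maximum":1}}},"required":["moves"]}

```bash
mkdir -p pics; ls
python3 - <<'E'
from station import r
import cv2, numpy as np
s=r.read_state(); print({k:np.round(v,4).tolist() for k,v in s.items()}, r.pinch_z)
for n in("side","top"):
    c=r.camera(n); cv2.imwrite(f"pics/{n}0.png",c["image"]); print(n,c["fovy"],c["cx"],c["cy"],np.round(c["cam_to_world"],4).tolist())
E
```

```text
pics
{'time_s': 0.0, 'q': [1.0068, 0.3339, 0.0399, 1.4663, -0.0134, 1.3433, -0.0585], 'joint_velocities': [-0.0011, -0.0014, 0.0007, 0.0007, -0.0002, 0.0012, -0.0011], 'tau': [-0.0, -65.6364, 1.3352, -40.3802, -0.0597, 0.0449, 0.0002], 'eef_pos': [0.2911, -0.5806, 0.2217], 'tcp_rot': [0.9731, 0.2303, -0.0002, -0.0008], 'contact_force': [0.0254, -0.3888, -0.7787], 'ft_torque': [-0.0123, -0.0239, -0.0244], 'gripper_force': 0.0, 'grip_width': 0.087} 0.0187
side 43.732032794915085 320.95584252547366 237.13588728790592 [[-0.9283, -0.2232, 0.2974, 0.1307], [-0.3718, 0.5581, -0.7418, 1.1759], [-0.0004, -0.7992, -0.601, 1.1319], [0.0, 0.0, 0.0, 1.0]]
top 43.262218237831014 323.5760774936754 231.53618791796933 [[0.0273, -0.9977, 0.0619, 0.4856], [-0.9996, -0.0268, 0.0089, 0.0023], [-0.0072, -0.0621, -0.998, 1.6693], [0.0, 0.0, 0.0, 1.0]]
```

View pics/top0.png

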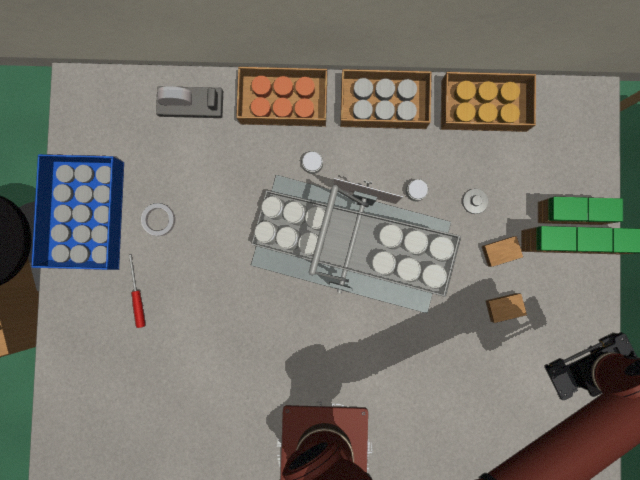

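View pics/side0.png

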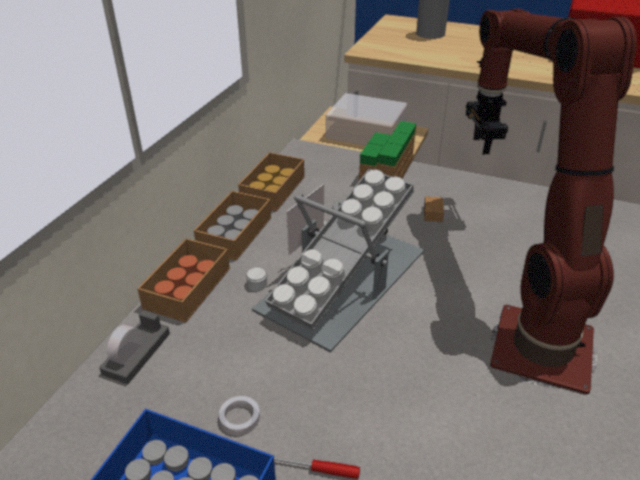

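The top view shows the stand at about (355,240) px with the bar running from (333,188) to (314,272). In the side view the left tins sit at about (305,285) and are clear of the arm. Next I'll crop the top picture for precise points.

Run:
```python
import cv2
i=cv2.imread("pics/top0.png")[160:320,240:470]
cv2.imwrite("pics/c1.png",cv2.resize(i,(800,557),interpolation=cv2.INTER_CUBIC))
from station import r
c=r.camera("wrist");cv2.imwrite("pics/w0.png",c["image"]);print(c["fovy"],c["cx"],c["cy"],c["cam_to_world"])
```

```text
65.70646984690485 315.60499780327893 229.59700665692247 [[ 0.44835066 -0.86575392 -0.2223777   0.35079808]
 [-0.89385664 -0.4346459  -0.11001474 -0.55081022]
 [-0.00140987  0.24809896 -0.96873367  0.38361284]
 [ 0.          0.          0.          1.        ]]
```

View pics/c1.png

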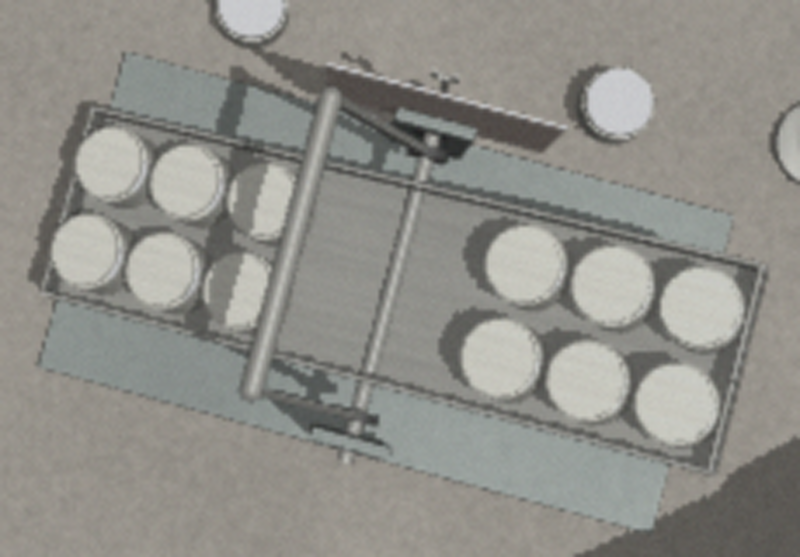

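The crop gives the base plate corners at (122,52), (732,213), (655,528) and (40,365), and the bar ends at (332,92) and (254,394). I'll fit the stand pose from these.

```bash
cat > h.py <<'E'
import numpy as np, cv2
from scipy.optimize import least_squares
from scipy.spatial.transform import Rotation as R
def proj(c,P):
    T=np.linalg.inv(c["cam_to_world"]); p=P@T[:3,:3].T+T[:3,3]; f=240/np.tan(np.radians(c["fovy"]/2))
    if c.get("fish"):
        rr=np.hypot(p[:,0],p[:,1]); k=f*np.arctan2(rr,p[:,2])/np.maximum(rr,1e-9)
        return np.c_[c["cx"]+k*p[:,0],c["cy"]+k*p[:,1]]
    return np.c_[c["cx"]+f*p[:,0]/p[:,2],c["cy"]+f*p[:,1]/p[:,2]]
def ray(c,uv):
    d=np.array(uv,float)-[c["cx"],c["cy"]]; f=240/np.tan(np.radians(c["fovy"]/2))
    if c.get("fish"):
        rr=np.hypot(*d); t=rr/f; v=np.r_[d/rr*np.sin(t),np.cos(t)]
    else: v=np.r_[d/f,1]
    return c["cam_to_world"][:3,3], c["cam_to_world"][:3,:3]@v
def S2W(pose,P):
    x,y,w=pose; P=np.atleast_2d(P); return np.c_[x+P[:,0]*np.cos(w)-P[:,1]*np.sin(w), y+P[:,0]*np.sin(w)+P[:,1]*np.cos(w), P[:,2]]
def bar(a,x=0): return np.array([x,-.175*np.sin(a),.125+.175*np.cos(a)])
E
python3 - <<'E'
from h import *
from station import r
c=r.camera("top")
px=np.array([[122,52],[732,213],[655,528],[40,365],[332,92],[254,394]])/3.478+[240,160]
A=np.array([[.13,.25,.01],[.13,-.25,.01],[-.13,-.25,.01],[-.13,.25,.01]])
def res(p):
    P=np.r_[A,[bar(p[3],.1)],[bar(p[3],-.1)]]
    return (proj(c,S2W(p[:3],P))-px).ravel()
s=least_squares(res,[.5,0,-.25,-.3]);print(s.x,np.round(s.fun,1))
s4=least_squares(lambda p:res(np.r_[p,-.38])[:8],[.5,0,-.25]);print(s4.x,np.round(s4.fun,1))
print(S2W(s.x[:3],[bar(s.x[3],x) for x in(-.04,0,.04)]))
E
```

```text
[ 0.55902883 -0.0591659  -0.22958229 -0.4369934 ] [ 0.3 -0.3  0.6 -0.9 -0.3  0.6 -0.7  0.8 -0.1  1.3  0.2 -1.4]
[ 0.55913433 -0.05926314 -0.23011909] [ 0.3 -0.4  0.7 -0.9 -0.3  0.6 -0.7  0.7]
[[0.53693296 0.02205666 0.28355494]
 [0.57588342 0.01295383 0.28355494]
 [0.61483388 0.003851   0.28355494]]
```

```bash
cat >> h.py <<'E'
POSE=np.array([.5591,-.0592,-.2299])
def tool(a,x=-.01,back=0.,up=0.):
    "TCP position and rotation that hold the bar at handle angle a"
    w=R.from_euler('z',POSE[2]); z=np.array([0,np.sin(a),-np.cos(a)]); X=np.array([1.,0,0])
    p=bar(a,x)+z*(.0187-back)+[0,0,up]
    return S2W(POSE,p)[0], w*R.from_matrix(np.c_[X,np.cross(z,X),z])
def rel(p0,R0,p1,R1):
    return np.round(np.r_[R0.inv().apply(p1-p0)/.2,(R0.inv()*R1).as_rotvec()/(np.pi/3)],3)
def cur(s): return np.array(s["eef_pos"]),R.from_quat(s["tcp_rot"])
E
python3 - <<'E'
from h import *
from station import r
p,q=cur(r.read_state()); pt,qt=tool(-.437,up=.09)
print(pt,pt-p)
W=[(p+[.03,.05,.18],.2),(p+.35*(pt-p)*[1,1,0]+[0,0,.18],.5),(p+.7*(pt-p)*[1,1,0]+[0,0,.18],.8),(pt,1)]
from scipy.spatial.transform import Slerp
sl=Slerp([0,1],R.concatenate([q,qt]))
for w,t in W:
    print(rel(p,q,w,sl(t)).tolist()); p,q=w,sl(t)
E
```

```text
[0.56443734 0.00748815 0.35661177] [0.27322247 0.58828026 0.13460364]
[0.246, -0.157, -0.9, -0.08, -0.029, 0.131]
[0.561, -0.629, -0.067, -0.12, -0.043, 0.196]
[0.595, -0.939, -0.231, -0.12, -0.043, 0.196]
[0.332, -0.936, -0.11, -0.08, -0.029, 0.131]
```

Request:
{"method": "servo_tool", "body": {
  "moves": [0.246,-0.157,-0.9,-0.08,-0.029,0.131,1,0.246,-0.157,-0.9,-0.08,-0.029,0.131,1,0.246,-0.157,-0.9,-0.08,-0.029,0.131,1,0.246,-0.157,-0.9,-0.08,-0.029,0.131,1]
}}

```text
time_s: 0.6
eef_pos: [0.3219, -0.5299, 0.4059]
tcp_rot: [0.986, 0.163, -0.004, 0.045]
contact_force: [0.4, -0.4, -0.5]
grip_width: 0.0872
gripper_force: 0.0
```

Request:
{"method": "servo_tool", "body": {
  "moves": [0.561,-0.629,-0.067,-0.12,-0.043,0.196,1,0.561,-0.629,-0.067,-0.12,-0.043,0.196,1,0.561,-0.629,-0.067,-0.12,-0.043,0.196,1,0.561,-0.629,-0.067,-0.12,-0.043,0.196,1]
}}

```text
time_s: 1.0
eef_pos: [0.3893, -0.3702, 0.4029]
tcp_rot: [0.992, 0.063, -0.012, 0.11]
contact_force: [-0.4, -0.9, -0.7]
grip_width: 0.0868
gripper_force: 0.0
```

Request:
{"method": "servo_tool", "body": {
  "moves": [0.595,-0.939,-0.231,-0.12,-0.043,0.196,1,0.595,-0.939,-0.231,-0.12,-0.043,0.196,1,0.595,-0.939,-0.231,-0.12,-0.043,0.196,1,0.595,-0.939,-0.231,-0.12,-0.043,0.196,1,0.595,-0.939,-0.231,-0.12,-0.043,0.196,1]
}}

```text
time_s: 1.5
eef_pos: [0.4832, -0.1667, 0.4025]
tcp_rot: [0.984, -0.043, -0.019, 0.174]
contact_force: [-0.4, -0.3, 0.1]
grip_width: 0.0869
gripper_force: 0.0
```

Request:
{"method": "servo_tool", "body": {
  "moves": [0.332,-0.936,-0.11,-0.08,-0.029,0.131,1,0.332,-0.936,-0.11,-0.08,-0.029,0.131,1,0.332,-0.936,-0.11,-0.08,-0.029,0.131,1,0.332,-0.936,-0.11,-0.08,-0.029,0.131,1,0.332,-0.936,-0.11,-0.08,-0.029,0.131,1]
}}

```text
time_s: 2.0
eef_pos: [0.5654, 0.0131, 0.3541]
tcp_rot: [0.97, -0.109, -0.026, 0.214]
contact_force: [-0.9, -0.2, 0.2]
grip_width: 0.0871
gripper_force: 0.0
```

Run:
```python
from h import *
from station import r
s=r.read_state(); p,q=cur(s); pt,qt=tool(-.437,up=.09)
print(s["time_s"],p,pt,np.round(s["q"],2)); print(rel(p,q,pt,qt).tolist())
c=r.camera("wrist"); cv2.imwrite("pics/w1.png",c["image"]); np.save("w1.npy",c["cam_to_world"]); c["fish"]=1
for P in ([.11,0,.125],[.11,0,.208],[.13,0,.237],bar(-.437,-.1),bar(-.437,.1)): print(P,proj(c,S2W(POSE,P)))
```

```text
2.0 [0.56543525 0.01305395 0.35413487] [0.56443734 0.00748815 0.35661177] [ 0.11  0.3  -0.59  1.35  0.51  1.81 -2.22]
[0.001, 0.031, 0.001, -0.002, 0.0, 0.006]
[0.11, 0, 0.125] [[286.6108699   86.98300997]]
[0.11, 0, 0.208] [[320.51107947  75.65813508]]
[0.13, 0, 0.237] [[336.48360087  46.85440989]]
[-0.1         0.07406408  0.28355445] [[270.63637207 361.46836559]]
[0.1        0.07406408 0.28355445] [[263.65595504  65.97689112]]
```

View pics/w1.png

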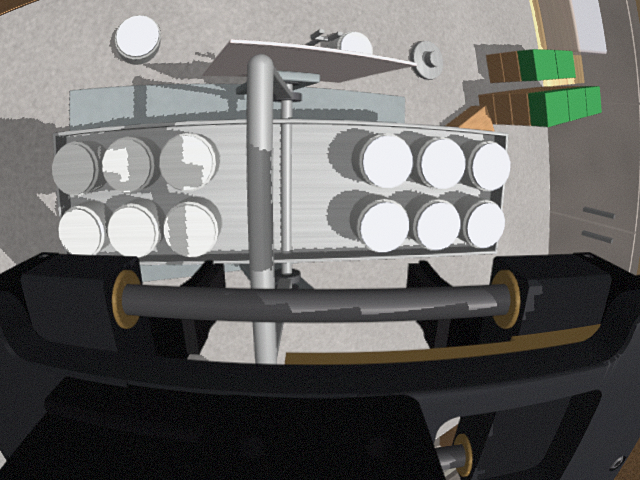

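The wrist view shows the bar at (262,60–360), the tins, and the scale plate nearly edge-on at (230–430, 40–80). Something dark sits at (322,40), so I'll zoom in there and on the plate in the side view.

Run:
```python
import cv2,numpy as np
a=cv2.resize(cv2.imread("pics/w1.png")[0:110,200:440],(800,367),interpolation=cv2.INTER_CUBIC)
b=cv2.resize(cv2.imread("pics/side0.png")[175:275,270:400],(286,220),interpolation=cv2.INTER_CUBIC)
t=cv2.resize(cv2.imread("pics/top0.png")[165:215,325:405],(500,220)[:1]+(220,),interpolation=cv2.INTER_CUBIC)
cv2.imwrite("pics/z1.png",np.r_[a,np.c_[b,t,np.zeros((220,14,3),np.uint8)]])
```

```text
Traceback (most recent call last):
ValueError: all the input array dimensions except for the concatenation axis must match exactly, but along dimension 1, the array at index 0 has size 286 and the array at index 1 has size 500
```

Run:
```python
import cv2,numpy as np
a=cv2.resize(cv2.imread("pics/w1.png")[0:110,200:440],(800,367),interpolation=cv2.INTER_CUBIC)
b=cv2.resize(cv2.imread("pics/side0.png")[175:275,270:400],(300,232),interpolation=cv2.INTER_CUBIC)
t=cv2.resize(cv2.imread("pics/top0.png")[165:215,325:405],(500,232),interpolation=cv2.INTER_CUBIC)
cv2.imwrite("pics/z1.png",np.vstack([a,np.hstack([b,t])]))
```

```text
(no output)
```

View pics/z1.png

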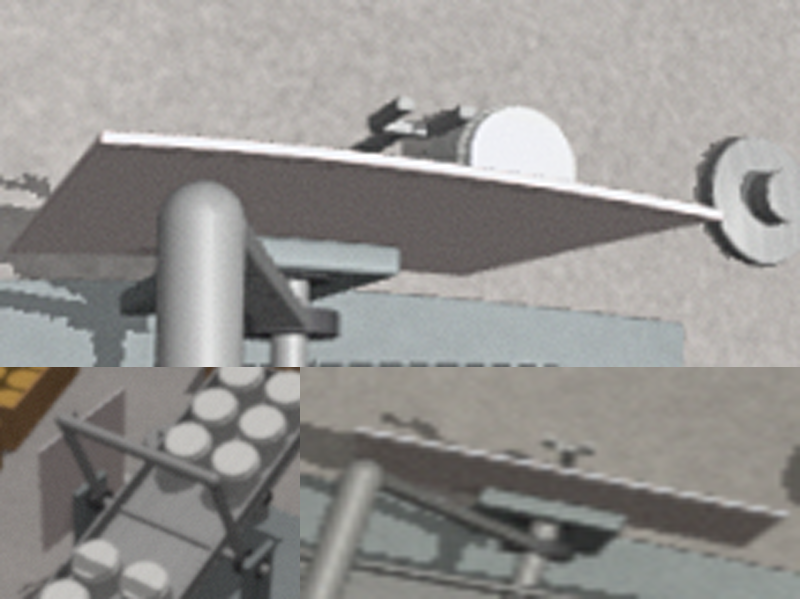

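The fork of the set hand and the needle are behind the plate, on its far side; only the two fork tips show, at about (321,31) and (339,33) in the wrist picture. I'll shift the camera past the plate to see both.

Request:
{"method": "servo_tool", "body": {
  "moves": [0.8,0,0,0,0,0,1,0.8,0,0,0,0,0,1,0.8,0,0,0,0,0,1,0.8,0,0,0,0,0,1,0.8,0,0,0,0,0,1]
}}

```text
time_s: 2.55
eef_pos: [0.7214, -0.0316, 0.3553]
tcp_rot: [0.97, -0.114, -0.026, 0.215]
contact_force: [-0.3, 1.2, 0.2]
grip_width: 0.0873
gripper_force: 0.0
```

Run:
```python
from h import *
from station import r
c=r.camera("wrist"); cv2.imwrite("pics/w2.png",c["image"]); c["fish"]=1
print({k:(v.tolist() if k=="cam_to_world" else v) for k,v in c.items() if k!="image"})
uv=proj(c,S2W(POSE,[[.15,0,.125],[.15,0,.237],[.15,.03,.21]]));print(uv)
u,v=uv[1].astype(int);x0,y0=max(0,u-100),max(0,v-75)
print(x0,y0);cv2.imwrite("pics/z2.png",cv2.resize(c["image"][y0:y0+150,x0:x0+200],(800,600),interpolation=cv2.INTER_CUBIC))
```

```text
{'fovy': 65.70646984690485, 'cx': 315.60499780327893, 'cy': 229.59700665692247, 'cam_to_world': [[-0.20928380447596764, -0.9178841470432297, -0.33717796753463286, 0.8023327160549647], [-0.8811294040731297, 0.326543435059077, -0.34202391480355304, 0.019520588505057113], [0.42404158105284273, 0.22551735548852847, -0.8771149639081894, 0.5018293929455364], [0.0, 0.0, 0.0, 1.0]], 'fish': 1}
[[278.84389568 199.5695143 ]
 [324.80622458 220.5540118 ]
 [279.05302618 217.5874326 ]]
224 145
```

View pics/z2.png

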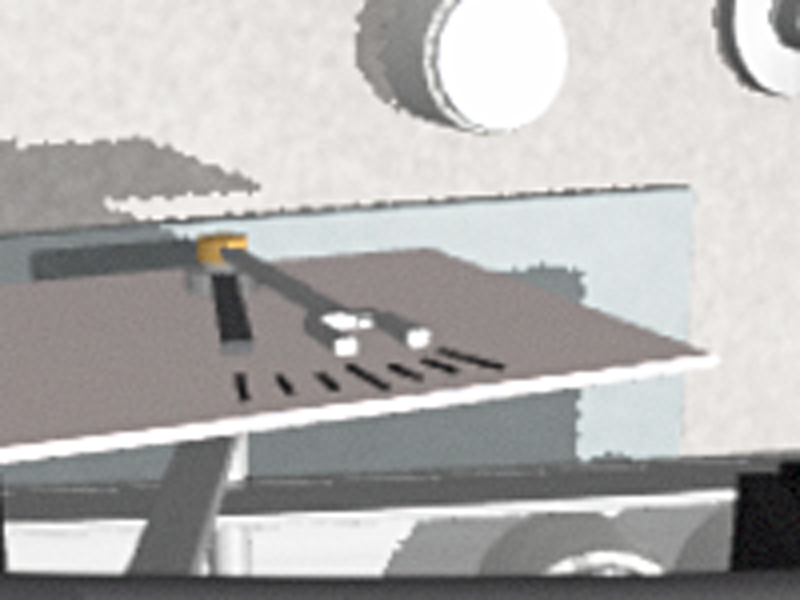

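The picture shows the gold hub at (222,247), the needle tip at (237,348), and the fork tips at (345,346) and (418,337), at 4x zoom with origin (224,145). I'll solve for the set angle, with the needle at -0.30 as the check.

Run:
```python
from h import *
M=[[-0.20928380447596764, -0.9178841470432297, -0.33717796753463286, 0.8023327160549647], [-0.8811294040731297, 0.326543435059077, -0.34202391480355304, 0.019520588505057113], [0.42404158105284273, 0.22551735548852847, -0.8771149639081894, 0.5018293929455364], [0.0, 0.0, 0.0, 1.0]]
c=dict(cam_to_world=np.array(M),fovy=65.70646984690485,cx=315.605,cy=229.597,fish=1)
px=np.array([[237,348],[345,346],[418,337],[222,247]])/4+[224,145]
def P(x,r,th,w=0): return [x,-r*np.sin(th)-w*np.cos(th),.125+r*np.cos(th)-w*np.sin(th)]
def res(p,full=0):
    dy,xn,xh,th,w,xhub,dz=p
    Q=np.array([P(xn,.083,-.3),P(xh,.112,th,-w),P(xh,.112,th,w),[xhub,0,.125]])+[0,dy,dz]
    return np.r_[(proj(c,S2W(POSE,Q))-px).ravel(),(0 if full else 1)*np.array([dy,dz])/.002]
s=least_squares(res,[0,.15,.15,0,.01,.15,0]);print(np.round(s.x,4),np.round(s.fun,2))
ticks=np.array([[240,385],[287,383],[327,380],[368,375],[405,372],[437,365],[470,357]])/4+[224,145]
for xp in (.12,.13,.14):
  for t in ticks:
    o,d=ray(c,t); w=POSE[2]; n=np.array([np.cos(w),np.sin(w),0]); o2=o-np.r_[POSE[:2],0]; k=(xp-o2@n)/(d@n); q=o2+k*d
    y=q@[-np.sin(w),np.cos(w),0]-s.x[0]; z=q[2]-.125-s.x[6]; print(np.round([-np.arctan2(y,z),np.hypot(y,z)],3),end=' ')
  print()
```

```text
[-2.000e-04  1.353e-01  1.422e-01 -4.490e-02  8.100e-03  1.420e-01
  1.000e-04] [ 0.18 -0.   -0.01 -0.14  0.02  0.14 -0.29  0.01 -0.11  0.03]
[-0.276  0.06 ] [-0.09   0.061] [0.067 0.062] [0.234 0.064] [0.361 0.069] [0.505 0.071] [0.656 0.074] 
[-0.303  0.094] [-0.195  0.094] [-0.102  0.095] [0.    0.094] [0.087 0.096] [0.183 0.095] [0.292 0.095] 
[-0.315  0.128] [-0.245  0.128] [-0.184  0.128] [-0.117  0.127] [-0.059  0.128] [0.004 0.126] [0.076 0.123]
```

The fit residuals are small, and the seven ticks fall at -0.3 to 0.3 in steps of 0.1 on a plate at x = 0.13. So the set hand is at -0.045 rad. Next is a tray-angle estimator that matches the tin-top outlines, checked at the known -0.30.

```bash
cat >> h.py <<'E'
def T2W(th,P):
    P=np.atleast_2d(P); c,s=np.cos(th),np.sin(th)
    return S2W(POSE,np.c_[P[:,0],c*P[:,1]-s*P[:,2],.125+s*P[:,1]+c*P[:,2]])
TINS=None
def prep(img):
    g=cv2.GaussianBlur(cv2.cvtColor(img,cv2.COLOR_BGR2GRAY).astype(np.float32),(0,0),1.0)
    return cv2.Sobel(g,cv2.CV_32F,1,0)/8,cv2.Sobel(g,cv2.CV_32F,0,1)/8
PH=np.linspace(0,2*np.pi,60,endpoint=False)
def score(c,G,th,tins,rad=.029,off=(0,0)):
    n=len(tins); ring=np.c_[np.cos(PH),np.sin(PH),0*PH]
    P=(tins[:,None,:]+rad*ring).reshape(-1,3); Q=(tins[:,None,:]+(rad+.001)*ring).reshape(-1,3)
    u=proj(c,T2W(th,P)); d=proj(c,T2W(th,Q))-u; d/=np.linalg.norm(d,axis=1)[:,None]; u=u+off
    m=u.astype(np.float32)
    gx=cv2.remap(G[0],m[:,0],m[:,1],cv2.INTER_LINEAR).ravel(); gy=cv2.remap(G[1],m[:,0],m[:,1],cv2.INTER_LINEAR).ravel()
    return np.clip(-(gx*d[:,0]+gy*d[:,1]),0,15).sum()
def est(c,tins,off=(0,0),lo=-.33,hi=.33):
    G=prep(c["image"]); t=np.arange(lo,hi,.004); s=np.array([score(c,G,x,tins,off=off) for x in t]); i=s.argmax()
    t2=np.linspace(t[i]-.008,t[i]+.008,33); s2=cv2.GaussianBlur(np.array([score(c,G,x,tins,off=off) for x in t2])[:,None],(1,0+9),2).ravel()
    return t2[s2.argmax()],s[i]
E
python3 - <<'E'
from h import *
from station import r
px={1:[(78,167),(130,163),(189,160),(386,160),(442,162),(489,166)],-1:[(81,230),(133,230),(191,229),(382,225),(437,225),(484,224)]}
w=r.camera("wrist"); w["fish"]=1; w["cam_to_world"]=np.load("w1.npy"); w["image"]=cv2.imread("pics/w1.png")
w3=R.from_euler('z',POSE[2])*R.from_euler('x',-.3); o3=np.r_[POSE[:2],.125]
for k,v in px.items():
    for p in v:
        o,d=ray(w,p); o,d=w3.inv().apply(o-o3),w3.inv().apply(d); q=o+(.043-o[2])/d[2]*d; print(k,np.round(q,4))
t=r.camera("top"); t["image"]=cv2.imread("pics/top0.png"); s=r.camera("side"); s["image"]=cv2.imread("pics/side0.png")
best=None
Gw,Gs,Gt=prep(w["image"]),prep(s["image"]),prep(t["image"])
for xr in np.arange(.03,.042,.001):
  for y1 in np.arange(.075,.12,.002):
    for dy in np.arange(.058,.07,.001):
      T=np.array([[i*xr,j*(y1+k*dy),.043] for i in(1,-1) for j in(1,-1) for k in range(3)])
      v=score(w,Gw,-.3,T)+score(s,Gs,-.3,T)+score(t,Gt,-.3,T)
      if best is None or v>best[0]: best=(v,xr,y1,dy,T)
print(best[:4]); T=best[4]; np.save("tins.npy",T)
L=T[T[:,1]>0];Rr=T[T[:,1]<0]
for n,c in(("w",w),("s",s),("t",t)): print(n,[np.round(est(c,X),4) for X in(T,L,Rr)])
E
```

```text
1 [0.0367 0.2187 0.043 ]
1 [0.0366 0.1582 0.043 ]
1 [0.0363 0.0968 0.043 ]
1 [ 0.0342 -0.0971  0.043 ]
1 [ 0.034  -0.1604  0.043 ]
1 [ 0.0322 -0.2217  0.043 ]
-1 [-0.0295  0.2231  0.043 ]
-1 [-0.0312  0.1609  0.043 ]
-1 [-0.0319  0.0986  0.043 ]
-1 [-0.033  -0.0956  0.043 ]
-1 [-0.0345 -0.1595  0.043 ]
-1 [-0.0347 -0.2218  0.043 ]
(np.float64(26306.930412386926), np.float64(0.034), np.float64(0.09900000000000002), np.float64(0.063))
w [array([-3.1700000e-01,  7.4467649e+03]), array([-3.2200000e-01,  4.6530736e+03]), array([-2.7600000e-01,  3.6827763e+03])]
s [array([-3.0950000e-01,  9.6390913e+03]), array([-3.1600000e-01,  4.8193088e+03]), array([-2.8950000e-01,  5.0452392e+03])]
t [array([-2.8650000e-01,  9.5943938e+03]), array([-3.2150000e-01,  4.4934571e+03]), array([-2.7500000e-01,  5.1810519e+03])]
```

Run:
```python
from h import *
from station import r
s=r.read_state();p,q=cur(s); h=tool(-.437,up=.09); g=tool(-.437)
print(s["time_s"],rel(p,q,*h).tolist(),rel(*h,*g).tolist())
```

```text
2.75 [-0.797, -0.005, 0.008, -0.001, -0.002, -0.002] [0.0, -0.19, 0.408, 0.0, 0.0, 0.0]
```

Request:
{"method": "servo_tool", "body": {
  "moves": [-0.797,-0.005,0.008,-0.001,-0.002,-0.002,1,-0.797,-0.005,0.008,-0.001,-0.002,-0.002,1,-0.797,-0.005,0.008,-0.001,-0.002,-0.002,1,-0.797,-0.005,0.008,-0.001,-0.002,-0.002,1,-0.797,-0.005,0.008,-0.001,-0.002,-0.002,1]
}}

```text
time_s: 3.25
eef_pos: [0.5635, 0.008, 0.3576]
tcp_rot: [0.97, -0.111, -0.024, 0.216]
contact_force: [1.0, -0.0, 2.0]
grip_width: 0.087
gripper_force: 0.0
```

Request:
{"method": "servo_tool", "body": {
  "moves": [0.0,-0.05,0.1,0.0,0.0,0.0,1,0.0,-0.1,0.2,0.0,0.0,0.0,1,0.0,-0.14,0.3,0.0,0.0,0.0,1,0.0,-0.19,0.408,0.0,0.0,0.0,1,0.0,-0.19,0.408,0.0,0.0,0.0,1]
}}

```text
time_s: 3.75
eef_pos: [0.5649, 0.006, 0.2625]
tcp_rot: [0.97, -0.112, -0.028, 0.216]
contact_force: [0.2, 0.1, -0.2]
grip_width: 0.0869
gripper_force: 0.0
```

Run:
```python
from h import *
from station import r
s=r.read_state();p,q=cur(s); g=tool(-.437)
print(s["time_s"],rel(p,q,*g).tolist(),s["contact_force"])
c=r.camera("wrist");cv2.imwrite("pics/w3.png",c["image"])
```

```text
3.75 [-0.004, 0.003, -0.021, 0.002, 0.005, 0.001] [ 0.24212207  0.0833121  -0.1696435 ]
```

View pics/w3.png

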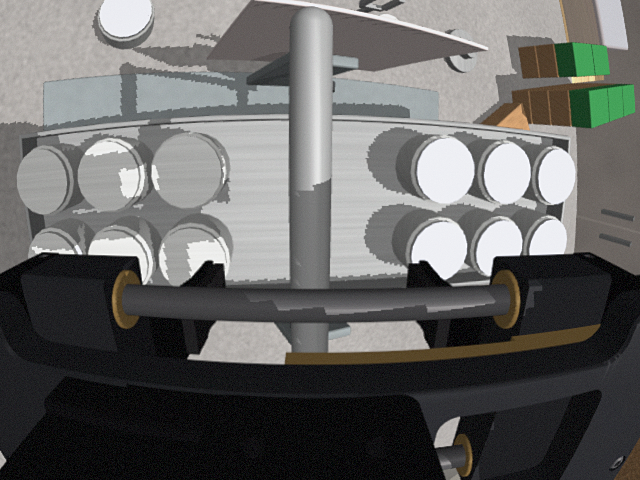

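The bar is centred at column 311 between the fingers at about columns 215 and 425, so I'm closing.

Request:
{"method": "servo_tool", "body": {
  "moves": [0,0,-0.015,0,0,0,0,0,0,-0.015,0,0,0,0,0,0,-0.015,0,0,0,0,0,0,-0.015,0,0,0,0,0,0,-0.015,0,0,0,0]
}}

```text
time_s: 4.3
eef_pos: [0.5656, 0.0085, 0.2682]
tcp_rot: [0.97, -0.112, -0.026, 0.215]
contact_force: [0.3, -0.5, 0.1]
grip_width: 0.0546
gripper_force: 0.0
```

```bash
cat >> h.py <<'E'
def handle(p,q):
    "handle angle from measured grasp point; tool tilt angle; radius"
    g=p-q.apply([0,0,.0187]); d=R.from_euler('z',-POSE[2]).apply(g-np.r_[POSE[:2],.125]); z=R.from_euler('z',-POSE[2]).apply(q.apply([0,0,1]))
    return np.arctan2(-d[1],d[2]),np.arctan2(z[1],-z[2]),np.hypot(d[1],d[2]),d[0]
E
python3 - <<'E'
from h import *
from station import r
s=r.read_state();p,q=cur(s)
print(s["time_s"],np.round(handle(p,q),4),s["contact_force"],s["ft_torque"],s["grip_width"],s["gripper_force"])
T=np.load("tins.npy")
for n in("wrist","side"):
    c=r.camera(n); c["fish"]=n=="wrist"; cv2.imwrite(f"pics/cal_{n}.png",c["image"]); G=prep(c["image"])
    X=T if n=="side" else T[T[:,0]>0]
    b=max((score(c,G,-.3,X,off=(u,v)),u,v) for u in np.arange(-5,5.1,.25) for v in np.arange(-5,5.1,.25)); print(n,b)
    for Y in (X,X[X[:,1]>0],X[X[:,1]<0]): print(est(c,Y,off=b[1:]), [round(score(c,G,-.3,Y[i:i+1],off=b[1:])) for i in range(len(Y))])
E
```

```text
4.3 [-0.4398 -0.4372  0.177  -0.009 ] [ 0.32328703 -0.49144072  0.13482305] [ 0.5380655  -0.05087404 -0.03846403] 0.054622414855077205 0.0
wrist (np.float64(3159.099778449473), np.float64(1.0), np.float64(-1.5))
(np.float64(-0.301), np.float64(3158.565873319345)) [355, 713, 772, 379, 413, 528]
(np.float64(-0.3015), np.float64(1844.375417290558)) [355, 713, 772]
(np.float64(-0.286), np.float64(1361.9244588145075)) [379, 413, 528]
side (np.float64(8602.842314310785), np.float64(0.5), np.float64(0.25))
(np.float64(-0.31), np.float64(8720.42622935554)) [297, 551, 395, 829, 871, 886, 610, 839, 654, 893, 896, 882]
(np.float64(-0.318), np.float64(3569.04275065822)) [297, 551, 395, 610, 839, 654]
(np.float64(-0.3015), np.float64(5258.314314425026)) [829, 871, 886, 893, 896, 882]
```

Request:
{"method": "servo_tool", "body": {
  "moves": [0,0,0,0,0,0,0,0,0,0,0,0,0,0,0,0,0,0,0,0,0,0,0,0,0,0,0,0,0,0,0,0,0,0,0]
}}

```text
time_s: 4.9
eef_pos: [0.5655, 0.0085, 0.2679]
tcp_rot: [0.97, -0.112, -0.026, 0.215]
contact_force: [-0.1, 0.6, 0.0]
grip_width: 0.0151
gripper_force: 30.0
```

Request:
{"method": "servo_tool", "body": {
  "moves": [0,0,0,0,0,0,0,0,0,0,0,0,0,0,0,0,0,0,0,0,0,0,0,0,0,0,0,0]
}}

```text
time_s: 5.3
eef_pos: [0.5655, 0.0085, 0.2679]
tcp_rot: [0.97, -0.112, -0.026, 0.215]
contact_force: [0.1, -0.6, 0.0]
grip_width: 0.0154
gripper_force: 30.0
```

```bash
cat > meas.py <<'E'
import sys
from h import *
from station import r
T=np.load("tins.npy")
def meas(n=1,save=None):
    out=[]
    for i in range(n):
        s=r.read_state();p,q=cur(s); c=r.camera("side"); 
        if save: cv2.imwrite(f"pics/{save}{i}.png",c["image"])
        G=prep(c["image"]); L=T[T[:,1]>0];Q=T[T[:,1]<0]; off=(.5,.25)
        eR,eL,eA=est(c,Q,off),est(c,L,off),est(c,T,off)
        sc=[round(score(c,G,eA[0],T[j:j+1],off=off)) for j in range(12)]
        w=r.camera("wrist"); w["fish"]=1; Xw=T[T[:,0]>0]; eW=est(w,Xw,(1,-1.5))
        print("t%.2f"%s["time_s"],"a",np.round(handle(p,q),4),"R %.4f L %.4f A %.4f W %.4f"%(eR[0],eL[0],eA[0],eW[0]),sc,round(eW[1]),"grip",round(s["grip_width"],4),round(s["gripper_force"],1),"F",np.round(s["contact_force"],1),"M",np.round(s["ft_torque"],2))
        out.append((s["time_s"],eR[0],eL[0],eA[0]))
    return out,s
if __name__=="__main__": meas(int(sys.argv[1]) if len(sys.argv)>1 else 1)
E
python3 meas.py
```

```text
t5.30 a [-0.4404 -0.4374  0.1767 -0.0091] R -0.3025 L -0.3175 A -0.3095 W -0.3020 [294, 489, 419, 881, 861, 900, 640, 879, 707, 883, 884, 864] 3180 grip 0.0154 30.0 F [ 0.1 -0.6  0. ] M [ 0.61 -0.06 -0.04]
```

Gripped: width 15.4 mm, 30 N. Next is a planner that composes rows as rotations about the rocking axis and logs the commanded handle angles. The first move takes the handle to a = +0.05, where the tray should still lie on its rest.

```bash
cat > plan.py <<'E'
import json,os,sys
from h import *
LOG="log.json"
def load(): return json.load(open(LOG))
def rows(al):
    "rows for handle angles al (0.1 s each); advances the log"
    L=load(); p=np.array(L["p"]);q=R.from_quat(L["q"]); ax=R.from_euler('z',POSE[2]).apply([1,0,0]); o=np.r_[POSE[:2],.125]
    p0=np.array(L["p0"]);q0=R.from_quat(L["q0"]); out=[]
    for a in al:
        D=R.from_rotvec(ax*(a-L["a0"])); P1,Q1=o+D.apply(p0-o),D*q0
        v=rel(p,q,P1,Q1); out+= v.tolist()+[0]
        L["t"]+=.1; L["cmd"].append([round(L["t"],3),float(a)])
    L["p"]=(p+q.apply(v[:3]*.2)).tolist(); L["q"]=(q*R.from_rotvec(v[3:]*np.pi/3)).as_quat().tolist()
    json.dump(L,open(LOG,"w")); print("ROWS",[0.0 if x==0 else x for x in out])
E
python3 - <<'E'
from plan import *
from station import r
s=r.read_state();p,q=cur(s)
json.dump(dict(t=s["time_s"],p=p.tolist(),q=q.as_quat().tolist(),p0=p.tolist(),q0=q.as_quat().tolist(),a0=-.44,cmd=[[s["time_s"],-.44]],meas=[]),open(LOG,"w"))
print(s["time_s"],np.round(s["q"],2)); rows([-.42,-.39,-.34,-.29,-.24]); rows([-.19,-.14,-.09,-.04,0.0]); rows([.02,.035,.045,.05,.05])
E
```

```text
5.4 [ 0.13  0.33 -0.59  1.49  0.52  1.66 -2.29]
ROWS [0.0, 0.016, 0.0, 0.019, 0.0, 0.0, 0.0, 0.0, 0.039, 0.001, 0.048, 0.0, 0.0, 0.0, 0.0, 0.079, 0.004, 0.095, 0.0, 0.0, 0.0, 0.0, 0.118, 0.008, 0.143, 0.0, 0.0, 0.0, 0.0, 0.157, 0.015, 0.191, 0.0, 0.0, 0.0]
ROWS [0.0, 0.039, 0.001, 0.048, 0.0, 0.0, 0.0, 0.0, 0.079, 0.004, 0.095, 0.0, -0.001, 0.0, 0.0, 0.118, 0.009, 0.143, 0.0, -0.001, 0.0, 0.0, 0.157, 0.015, 0.191, 0.0, -0.001, 0.0, 0.0, 0.188, 0.022, 0.229, 0.0, -0.001, 0.0]
ROWS [0.0, 0.016, 0.0, 0.019, 0.0, 0.0, 0.0, 0.0, 0.028, 0.001, 0.034, 0.0, 0.0, 0.0, 0.0, 0.035, 0.001, 0.043, 0.0, 0.0, 0.0, 0.0, 0.039, 0.001, 0.048, 0.0, 0.0, 0.0, 0.0, 0.039, 0.001, 0.048, 0.0, 0.0, 0.0]
```

Request:
{"method": "servo_tool", "body": {
  "moves": [0.0,0.016,0.0,0.019,0.0,0.0,0.0,0.0,0.039,0.001,0.048,0.0,0.0,0.0,0.0,0.079,0.004,0.095,0.0,0.0,0.0,0.0,0.118,0.008,0.143,0.0,0.0,0.0,0.0,0.157,0.015,0.191,0.0,0.0,0.0]
}}

```text
time_s: 5.9
eef_pos: [0.5583, -0.0214, 0.2785]
tcp_rot: [0.987, -0.114, -0.014, 0.116]
contact_force: [-0.5, -1.0, -8.0]
grip_width: 0.0151
gripper_force: 30.0
```

Request:
{"method": "servo_tool", "body": {
  "moves": [0.0,0.039,0.001,0.048,0.0,0.0,0.0,0.0,0.079,0.004,0.095,0.0,-0.001,0.0,0.0,0.118,0.009,0.143,0.0,-0.001,0.0,0.0,0.157,0.015,0.191,0.0,-0.001,0.0,0.0,0.188,0.022,0.229,0.0,-0.001,0.0]
}}

```text
time_s: 6.4
eef_pos: [0.5493, -0.0584, 0.2825]
tcp_rot: [0.993, -0.115, -0.001, -0.003]
contact_force: [-0.6, 0.0, -9.0]
grip_width: 0.0152
gripper_force: 30.0
```

Request:
{"method": "servo_tool", "body": {
  "moves": [0.0,0.016,0.0,0.019,0.0,0.0,0.0,0.0,0.028,0.001,0.034,0.0,0.0,0.0,0.0,0.035,0.001,0.043,0.0,0.0,0.0,0.0,0.039,0.001,0.048,0.0,0.0,0.0,0.0,0.039,0.001,0.048,0.0,0.0,0.0]
}}

```text
time_s: 6.9
eef_pos: [0.548, -0.0642, 0.2823]
tcp_rot: [0.993, -0.114, 0.001, -0.026]
contact_force: [-1.4, 1.8, -10.6]
grip_width: 0.0153
gripper_force: 30.0
```

```bash
python3 meas.py; python3 -c "
from station import r;import numpy as np;print(np.round(r.read_state()['q'],2))"
```

```text
t6.90 a [ 0.0478  0.0526  0.1762 -0.0096] R -0.3025 L -0.3175 A -0.3115 W -0.3005 [464, 615, 883, 891, 644, 892, 402, 707, 886, 708, 624, 848] 2608 grip 0.0153 30.0 F [ -1.4   1.8 -10.6] M [0.15 0.48 0.01]
[ 0.54  0.14 -0.53  1.59  0.02  1.42 -1.78]
```

The tray is still at rest with a = 0.048, and the 10 N radial pull shows a small radius mismatch. I'll refine the side-camera calibration at the known -0.30 and write the step script: measure, fit the state, plan rows.

```bash
cat > step.py <<'E'
import sys,time
import h
from plan import *
from station import r
from scipy.optimize import minimize
K=np.load("cal.npy") if os.path.exists("cal.npy") else np.zeros(4)
Tn=np.load("tins.npy")
h.POSE0=POSE.copy()
def sc(c,G,th,T,k,per=False):
    h.POSE[:]=h.POSE0+k[:3]; v=[score(c,G,th,T[i:i+1],off=(0,k[3])) for i in range(len(T))]; h.POSE[:]=h.POSE0
    return np.array(v) if per else sum(v)
def theta(c,k=None,T=Tn,c0=None,img=None):
    k=K if k is None else k; G=prep(c["image"]); t=np.arange(-.33,.33,.008)
    if c0 is not None: t=np.arange(c0-.08,c0+.08,.008)
    t1=t[np.argmax([sc(c,G,x,T,k) for x in t])]; t2=np.linspace(t1-.012,t1+.012,25); S=np.array([sc(c,G,x,T,k) for x in t2])
    i=S.argmax(); j=slice(max(0,i-6),i+7); f=np.polyfit(t2[j]-t1,S[j],2); x=-f[1]/2/f[0]
    return (t1+x if f[0]<0 and abs(x)<.02 else t2[i]), sc(c,G,t1,T,k,True)
def sim(x,T0,T1,cmd,k1,b,dt=.01,g1=4.76,trace=None):
    ta,aa=np.array(cmd).T; th,w=x; t=T0
    while t<T1-1e-6:
        a=np.interp(t-.03,ta,aa); da=(np.interp(t+.005-.03,ta,aa)-np.interp(t-.005-.03,ta,aa))/.01
        w+=dt*(g1*np.sin(th)+k1*(a-th)+.317*(da-w)-.159*w+b); th+=dt*w; t+=dt
        if th<-.3: th=-.3;w=max(w,0)
        if trace is not None: trace.append((t,th,w))
    return th,w
def fit(L,win=2.6,k0=3.2,sk=.35):
    M=np.array([m for m in L["meas"] if m[0]>L["meas"][-1][0]-win]); T0=M[0,0]
    def res(p):
        x=[p[0],p[1]];t=T0;o=[]
        for m in M:
            x=sim(x,t,m[0],L["cmd"],p[2],p[3]);t=m[0];o.append((x[0]-m[1])/.003)
        return np.r_[o,(p[2]-k0)/sk,p[3]/.08,p[1]/.3]
    s=least_squares(res,[M[0,1],0,k0,0],diff_step=1e-4); p=s.x; x=sim(p[:2],T0,M[-1,0],L["cmd"],p[2],p[3])
    return x,p[2],p[3],np.sqrt(np.mean(s.fun[:len(M)]**2))*.003
def hold(L,s):
    L["cmd"].append([round(s["time_s"]+.04,3),L["cmd"][-1][1]]); L["t"]=s["time_s"]
def step(goal=-.045,n=5,wmax=.15,frames=2,lift=None,k0=3.2,sk=.35):
    L=load()
    for i in range(frames):
        s=r.read_state(); c=r.camera("side"); m,v=theta(c,c0=L["meas"][-1][1] if L["meas"] else None); L["meas"].append([s["time_s"],m])
        if i==0: print("t%.2f a_meas %.3f"%(s["time_s"],handle(*cur(s))[0]),"F",np.round(s["contact_force"],1),"grip",round(s["grip_width"],4),"sc",v.round().astype(int).tolist())
    print("cam",c["image"].mean().round(1),"meas",np.round([x[1] for x in L["meas"][-6:]],4)); s=r.read_state(); hold(L,s)
    (th,w),k1,b,e=fit(L,k0=k0,sk=sk); print("th %.4f w %.4f k1 %.2f b %.3f rms %.4f"%(th,w,k1,b,e))
    a=L["cmd"][-1][1]; al=[]; t=s["time_s"]; th,w=sim((th,w),L["meas"][-1][0],t,L["cmd"],k1,b); cm=list(L["cmd"])
    for i in range(n):
        if lift: a=a+lift
        else:
            wd=np.clip(1.3*(goal-th),-wmax,wmax); acc=np.clip(3*(wd-w),-.5,.5)
            ad=th+(acc-4.76*np.sin(th)-b+.476*w)/k1; a=a+np.clip(ad-a,-.06,.06)
        a=round(float(np.clip(a,-.46,.34)),3); al.append(a); cm.append([t+.1,a]); th,w=sim((th,w),t,t+.1,cm,k1,b); t+=.1
    print("plan",al,"-> th %.3f w %.3f"%(th,w)); json.dump(L,open(LOG,"w")); rows(al)
if __name__=="__main__":
    kw=dict(x.split("=") for x in sys.argv[1:]); step(**{k:(int(v) if k in("n","frames") else float(v)) for k,v in kw.items()})
E
python3 - <<'E'
from step import *
c=r.camera("side"); c2=dict(c); c["image"]=cv2.imread("pics/cal_side.png"); G=prep(c["image"]); G2=prep(c2["image"]); c3=dict(c);c3["image"]=cv2.imread("pics/side0.png");G3=prep(c3["image"])
f=lambda k:-(sc(c,G,-.3,Tn,k*.001*np.array([1,1,1,1000]))+sc(c2,G2,-.3,Tn,k*.001*np.array([1,1,1,1000]))+sc(c3,G3,-.3,Tn,k*.001*np.array([1,1,1,1000])))
b=min((minimize(f,k0,method="Nelder-Mead",options=dict(initial_simplex=np.array([k0]+[np.array(k0)+2*e for e in np.eye(4)]),xatol=.05)) for k0 in ([0,0,0,0],[1,-1,2,1.],[-1,1,-2,-1.])),key=lambda s:s.fun)
k=b.x*.001*np.array([1,1,1,1000]); print(k,b.fun,f(np.zeros(4))); np.save("cal.npy",k)
t0=time.time()
for C in(c,c2,c3): print([theta(C,k,X)[0].round(4) for X in(Tn,Tn[Tn[:,1]>0],Tn[Tn[:,1]<0])])
print(time.time()-t0)
L=load(); D=R.from_euler('z',POSE[2]).apply(bar(L["a0"])-[0,0,.125]); L["p0"]=(np.array(L["p0"])-.0005*D/.175).tolist(); json.dump(L,open(LOG,"w"))
E
python3 step.py lift=0.012
```

```text
[-0.00579549  0.01084426 -0.0069143  -2.1134149 ] -27645.274867245585 -26225.96556710509
[np.float64(-0.3024), np.float64(-0.3044), np.float64(-0.3)]
[np.float64(-0.303), np.float64(-0.3037), np.float64(-0.3012)]
[np.float64(-0.299), np.float64(-0.2985), np.float64(-0.3002)]
1.836961269378662
t7.05 a_meas 0.046 F [ -2.4   2.  -10.9] grip 0.0153 sc [466, 636, 891, 899, 634, 900, 407, 751, 883, 682, 667, 865]
cam 118.4 meas [-0.3032 -0.3034]
th -0.3000 w 0.0000 k1 3.20 b 0.000 rms 0.0024
plan [0.062, 0.074, 0.086, 0.098, 0.11] -> th -0.300 w 0.000
ROWS [0.0, 0.01, 0.003, 0.011, 0.0, 0.0, 0.0, 0.0, 0.019, 0.003, 0.023, 0.0, 0.0, 0.0, 0.0, 0.029, 0.003, 0.034, 0.0, 0.0, 0.0, 0.0, 0.038, 0.003, 0.046, 0.0, 0.0, 0.0, 0.0, 0.048, 0.004, 0.057, 0.0, 0.0, 0.0]
```

Request:
{"method": "servo_tool", "body": {
  "moves": [0.0,0.01,0.003,0.011,0.0,0.0,0.0,0.0,0.019,0.003,0.023,0.0,0.0,0.0,0.0,0.029,0.003,0.034,0.0,0.0,0.0,0.0,0.038,0.003,0.046,0.0,0.0,0.0,0.0,0.048,0.004,0.057,0.0,0.0,0.0]
}}

```text
time_s: 7.65
eef_pos: [0.5458, -0.0738, 0.2814]
tcp_rot: [0.992, -0.114, 0.005, -0.056]
contact_force: [-5.6, 3.8, -8.3]
grip_width: 0.015
gripper_force: 30.0
```

```bash
python3 step.py lift=0.008
```

```text
t7.65 a_meas 0.110 F [-5.6  3.8 -8.3] grip 0.015 sc [461, 892, 894, 759, 686, 898, 478, 885, 889, 735, 664, 863]
cam 118.2 meas [-0.3032 -0.3034 -0.2998 -0.2993]
th -0.3000 w 0.0000 k1 3.20 b 0.000 rms 0.0018
plan [0.118, 0.126, 0.134, 0.142, 0.15] -> th -0.300 w 0.005
ROWS [0.0, 0.006, 0.0, 0.008, 0.0, 0.0, 0.0, 0.0, 0.012, 0.0, 0.015, 0.0, 0.0, 0.0, 0.0, 0.018, 0.0, 0.023, 0.0, 0.0, 0.0, 0.0, 0.025, 0.0, 0.031, 0.0, 0.0, 0.0, 0.0, 0.031, 0.0, 0.038, 0.0, 0.0, 0.0]
```

Request:
{"method": "servo_tool", "body": {
  "moves": [0.0,0.006,0.0,0.008,0.0,0.0,0.0,0.0,0.012,0.0,0.015,0.0,0.0,0.0,0.0,0.018,0.0,0.023,0.0,0.0,0.0,0.0,0.025,0.0,0.031,0.0,0.0,0.0,0.0,0.031,0.0,0.038,0.0,0.0,0.0]
}}

```text
time_s: 8.25
eef_pos: [0.5444, -0.0797, 0.2806]
tcp_rot: [0.991, -0.114, 0.007, -0.076]
contact_force: [-5.6, 3.0, -10.5]
grip_width: 0.0148
gripper_force: 30.0
```

```bash
python3 step.py lift=0.008 n=4
```

```text
t8.25 a_meas 0.149 F [ -5.6   3.  -10.5] grip 0.0148 sc [438, 886, 895, 700, 682, 896, 653, 893, 896, 783, 704, 865]
cam 118.2 meas [-0.3032 -0.3034 -0.2998 -0.2993 -0.2884 -0.2859]
th -0.2858 w 0.0581 k1 3.41 b 0.026 rms 0.0014
plan [0.158, 0.166, 0.174, 0.182] -> th -0.241 w 0.150
ROWS [0.0, 0.006, 0.0, 0.008, 0.0, 0.0, 0.0, 0.0, 0.013, 0.001, 0.016, 0.0, 0.0, 0.0, 0.0, 0.019, 0.001, 0.023, 0.0, 0.0, 0.0, 0.0, 0.025, 0.001, 0.031, 0.0, 0.0, 0.0]
```

Already lifting, so I'll undo this plan and switch to feedback.

```bash
cat > undo.py <<'E'
from plan import *
def undo(n):
    L=load(); L["cmd"]=L["cmd"][:-n]; L["t"]-=.1*n
    ax=R.from_euler('z',POSE[2]).apply([1,0,0]); o=np.r_[POSE[:2],.125]; D=R.from_rotvec(ax*(L["cmd"][-1][1]-L["a0"]))
    L["p"]=(o+D.apply(np.array(L["p0"])-o)).tolist(); L["q"]=(D*R.from_quat(L["q0"])).as_quat().tolist(); json.dump(L,open(LOG,"w"))
E
python3 -c "
from undo import *;undo(4)"; python3 step.py frames=1 wmax=0.13
```

```text
t8.35 a_meas 0.151 F [ -4.4   2.5 -10.7] grip 0.0152 sc [462, 884, 893, 683, 683, 900, 654, 893, 890, 775, 699, 860]
cam 118.2 meas [-0.3034 -0.2998 -0.2993 -0.2884 -0.2859 -0.2823]
th -0.2825 w 0.0656 k1 3.41 b 0.026 rms 0.0013
plan [0.159, 0.144, 0.13, 0.12, 0.112] -> th -0.227 w 0.121
ROWS [0.0, 0.007, 0.0, 0.009, 0.0, 0.0, 0.0, 0.0, -0.005, 0.0, -0.006, 0.0, 0.0, 0.0, 0.0, -0.016, 0.0, -0.019, 0.0, 0.0, 0.0, 0.0, -0.024, 0.0, -0.029, 0.0, 0.0, 0.0, 0.0, -0.03, 0.001, -0.036, 0.0, 0.0, 0.0]
```

Request:
{"method": "servo_tool", "body": {
  "moves": [0.0,0.007,0.0,0.009,0.0,0.0,0.0,0.0,-0.005,0.0,-0.006,0.0,0.0,0.0,0.0,-0.016,0.0,-0.019,0.0,0.0,0.0,0.0,-0.024,0.0,-0.029,0.0,0.0,0.0,0.0,-0.03,0.001,-0.036,0.0,0.0,0.0]
}}

```text
time_s: 8.9
eef_pos: [0.5458, -0.0737, 0.2814]
tcp_rot: [0.992, -0.114, 0.005, -0.057]
contact_force: [-4.7, 2.3, -9.2]
grip_width: 0.0152
gripper_force: 30.0
```

```bash
python3 step.py wmax=0.13 n=5
```

```text
t8.90 a_meas 0.110 F [-4.7  2.3 -9.2] grip 0.0152 sc [417, 893, 887, 830, 720, 879, 488, 894, 895, 710, 690, 846]
cam 118.4 meas [-0.2993 -0.2884 -0.2859 -0.2823 -0.2297 -0.2241]
th -0.2237 w 0.1188 k1 3.40 b 0.028 rms 0.0013
plan [0.101, 0.093, 0.087, 0.082, 0.076] -> th -0.154 w 0.130
ROWS [0.0, -0.009, 0.0, -0.011, 0.0, 0.0, 0.0, 0.0, -0.015, 0.0, -0.018, 0.0, 0.0, 0.0, 0.0, -0.02, 0.0, -0.024, 0.0, 0.0, 0.0, 0.0, -0.024, 0.0, -0.029, 0.0, 0.0, 0.0, 0.0, -0.028, 0.0, -0.035, 0.0, 0.0, 0.0]
```

Prediction and measurement agree well. Continuing.

Request:
{"method": "servo_tool", "body": {
  "moves": [0.0,-0.009,0.0,-0.011,0.0,0.0,0.0,0.0,-0.015,0.0,-0.018,0.0,0.0,0.0,0.0,-0.02,0.0,-0.024,0.0,0.0,0.0,0.0,-0.024,0.0,-0.029,0.0,0.0,0.0,0.0,-0.028,0.0,-0.035,0.0,0.0,0.0]
}}

```text
time_s: 9.5
eef_pos: [0.5471, -0.0686, 0.282]
tcp_rot: [0.993, -0.114, 0.003, -0.039]
contact_force: [-4.9, 2.2, -10.9]
grip_width: 0.0152
gripper_force: 30.0
```

```bash
python3 step.py wmax=0.13 n=5
```

```text
t9.50 a_meas 0.076 F [ -4.9   2.2 -10.9] grip 0.0152 sc [398, 653, 884, 882, 632, 889, 333, 875, 877, 671, 670, 833]
cam 118.7 meas [-0.2859 -0.2823 -0.2297 -0.2241 -0.166  -0.1611]
th -0.1594 w 0.1047 k1 3.61 b -0.063 rms 0.0019
plan [0.101, 0.095, 0.071, 0.054, 0.043] -> th -0.098 w 0.103
ROWS [0.0, 0.019, 0.0, 0.024, 0.0, 0.0, 0.0, 0.0, 0.015, 0.0, 0.018, 0.0, 0.0, 0.0, 0.0, -0.004, 0.0, -0.004, 0.0, 0.0, 0.0, 0.0, -0.018, 0.001, -0.021, 0.0, 0.0, 0.0, 0.0, -0.026, 0.001, -0.031, 0.0, 0.0, 0.0]
```

Request:
{"method": "servo_tool", "body": {
  "moves": [0.0,0.019,0.0,0.024,0.0,0.0,0.0,0.0,0.015,0.0,0.018,0.0,0.0,0.0,0.0,-0.004,0.0,-0.004,0.0,0.0,0.0,0.0,-0.018,0.001,-0.021,0.0,0.0,0.0,0.0,-0.026,0.001,-0.031,0.0,0.0,0.0]
}}

```text
time_s: 10.1
eef_pos: [0.5483, -0.0636, 0.2823]
tcp_rot: [0.993, -0.114, 0.001, -0.023]
contact_force: [-6.1, 2.0, -9.6]
grip_width: 0.0149
gripper_force: 30.0
```

```bash
python3 step.py wmax=0.13 n=5
```

```text
t10.10 a_meas 0.043 F [-6.1  2.  -9.6] grip 0.0149 sc [347, 439, 869, 881, 505, 883, 271, 673, 867, 706, 651, 804]
cam 119.0 meas [-0.2297 -0.2241 -0.166  -0.1611 -0.0949 -0.09  ]
th -0.0898 w 0.1131 k1 3.44 b -0.005 rms 0.0010
plan [-0.004, -0.014, -0.009, -0.007, -0.007] -> th -0.048 w 0.038
ROWS [0.0, -0.037, 0.001, -0.045, 0.0, 0.0, 0.0, 0.0, -0.045, 0.001, -0.055, 0.0, 0.0, 0.0, 0.0, -0.041, 0.001, -0.05, 0.0, 0.0, 0.0, 0.0, -0.04, 0.001, -0.048, 0.0, 0.0, 0.0, 0.0, -0.04, 0.001, -0.048, 0.0, 0.0, 0.0]
```

Request:
{"method": "servo_tool", "body": {
  "moves": [0.0,-0.037,0.001,-0.045,0.0,0.0,0.0,0.0,-0.045,0.001,-0.055,0.0,0.0,0.0,0.0,-0.041,0.001,-0.05,0.0,0.0,0.0,0.0,-0.04,0.001,-0.048,0.0,0.0,0.0,0.0,-0.04,0.001,-0.048,0.0,0.0,0.0]
}}

```text
time_s: 10.7
eef_pos: [0.55, -0.0568, 0.2825]
tcp_rot: [0.993, -0.115, -0.002, 0.002]
contact_force: [-5.5, 1.4, -8.6]
grip_width: 0.0147
gripper_force: 30.0
```

```bash
python3 step.py n=5 k0=3.44 sk=0.15
```

```text
t10.70 a_meas -0.002 F [-5.5  1.4 -8.6] grip 0.0147 sc [315, 187, 847, 872, 416, 864, 206, 468, 864, 727, 598, 800]
cam 119.2 meas [-0.166  -0.1611 -0.0949 -0.09   -0.0485 -0.0468]
th -0.0467 w 0.0331 k1 3.40 b 0.001 rms 0.0007
plan [-0.003, 0.0, 0.002, 0.004, 0.006] -> th -0.039 w 0.001
ROWS [0.0, 0.004, 0.0, 0.004, 0.0, 0.0, 0.0, 0.0, 0.006, 0.0, 0.007, 0.0, 0.0, 0.0, 0.0, 0.008, 0.0, 0.009, 0.0, 0.0, 0.0, 0.0, 0.009, 0.0, 0.011, 0.0, 0.0, 0.0, 0.0, 0.011, 0.0, 0.012, 0.0, 0.0, 0.0]
```

Request:
{"method": "servo_tool", "body": {
  "moves": [0.0,0.004,0.0,0.004,0.0,0.0,0.0,0.0,0.006,0.0,0.007,0.0,0.0,0.0,0.0,0.008,0.0,0.009,0.0,0.0,0.0,0.0,0.009,0.0,0.011,0.0,0.0,0.0,0.0,0.011,0.0,0.012,0.0,0.0,0.0]
}}

```text
time_s: 11.3
eef_pos: [0.5495, -0.059, 0.2825]
tcp_rot: [0.993, -0.115, -0.001, -0.005]
contact_force: [-6.2, 1.8, -9.7]
grip_width: 0.015
gripper_force: 30.0
```

```bash
sed -i 's|; L\["meas"\].append(\[s\["time_s"\],m\])|; cv2.imwrite("pics/last.png",c["image"]); L["meas"].append([s["time_s"],m])|' step.py; python3 step.py n=5 k0=3.42 sk=0.1
python3 - <<'E'
from step import *
c=r.camera("side"); t=load(); c["image"]=cv2.imread("pics/last.png"); G=prep(c["image"])
L=Tn[Tn[:,1]>0];Q=Tn[Tn[:,1]<0]
print([theta(c,K,X)[0].round(4) for X in(Tn,L,Q,Tn[[2,3,5,8,9,11]])])
k2=np.array([0,0,0,0.]); print([theta(c,k2,X)[0].round(4) for X in(Tn,L,Q)])
w=r.camera("wrist"); w["fish"]=1; cv2.imwrite("pics/w5.png",w["image"]); np.save("w5.npy",w["cam_to_world"]); print("W",[est(w,X,(1,-1.5)) for X in (Tn[Tn[:,0]>0],Tn[(Tn[:,0]>0)&(Tn[:,1]<0)],Tn[(Tn[:,0]>0)&(Tn[:,1]>0)])])
E
```

```text
t11.30 a_meas 0.012 F [-6.2  1.8 -9.7] grip 0.015 sc [322, 173, 839, 853, 356, 879, 196, 486, 850, 718, 575, 803]
cam 119.2 meas [-0.0949 -0.09   -0.0485 -0.0468 -0.0365 -0.0357]
th -0.0362 w 0.0045 k1 3.41 b 0.004 rms 0.0007
plan [0.0, 0.003, 0.007, 0.009, 0.011] -> th -0.038 w -0.008
ROWS [0.0, -0.005, 0.0, -0.005, 0.0, 0.0, 0.0, 0.0, -0.003, 0.0, -0.002, 0.0, 0.0, 0.0, 0.0, 0.0, 0.0, 0.001, 0.0, 0.0, 0.0, 0.0, 0.002, 0.0, 0.003, 0.0, 0.0, 0.0, 0.0, 0.004, 0.0, 0.005, 0.0, 0.0, 0.0]
[np.float64(-0.0357), np.float64(-0.0348), np.float64(-0.0371), np.float64(-0.0367)]
[np.float64(-0.0414), np.float64(-0.0476), np.float64(-0.0319)]
W [(np.float64(-0.03849999999999976), np.float64(3211.732957974882)), (np.float64(-0.02049999999999974), np.float64(1176.1030163166638)), (np.float64(-0.03949999999999976), np.float64(2103.5378838644606))]
```

The left and right tins agree at -0.035 and -0.037, and the wrist camera gives -0.0385. The estimator holds near level, so I keep holding.

Request:
{"method": "servo_tool", "body": {
  "moves": [0.0,-0.005,0.0,-0.005,0.0,0.0,0.0,0.0,-0.003,0.0,-0.002,0.0,0.0,0.0,0.0,0.0,0.0,0.001,0.0,0.0,0.0,0.0,0.002,0.0,0.003,0.0,0.0,0.0,0.0,0.004,0.0,0.005,0.0,0.0,0.0]
}}

```text
time_s: 12.0
eef_pos: [0.5493, -0.0597, 0.2825]
tcp_rot: [0.993, -0.115, -0.001, -0.007]
contact_force: [-7.3, 1.7, -9.5]
grip_width: 0.0152
gripper_force: 30.0
```

```bash
python3 - <<'E'
from plan import *
L=load()
n=len(L["cmd"])
for i in range(n-5,n): L["cmd"][i][0]+=.1
json.dump(L,open(LOG,"w"))
E
python3 step.py n=5 k0=3.42 sk=0.1
```

```text
t12.00 a_meas 0.017 F [-7.3  1.7 -9.5] grip 0.0152 sc [330, 149, 844, 858, 365, 866, 199, 525, 852, 723, 584, 786]
cam 119.2 meas [-0.0485 -0.0468 -0.0365 -0.0357 -0.0306 -0.0296]
th -0.0307 w 0.0034 k1 3.36 b 0.015 rms 0.0013
plan [-0.011, -0.01, -0.002, 0.002, 0.005] -> th -0.034 w -0.014
ROWS [0.0, -0.018, 0.0, -0.021, 0.0, 0.0, 0.0, 0.0, -0.017, 0.0, -0.02, 0.0, 0.0, 0.0, 0.0, -0.011, 0.0, -0.012, 0.0, 0.0, 0.0, 0.0, -0.007, 0.0, -0.008, 0.0, 0.0, 0.0, 0.0, -0.005, 0.0, -0.005, 0.0, 0.0, 0.0]
```

Request:
{"method": "servo_tool", "body": {
  "moves": [0.0,-0.018,0.0,-0.021,0.0,0.0,0.0,0.0,-0.017,0.0,-0.02,0.0,0.0,0.0,0.0,-0.011,0.0,-0.012,0.0,0.0,0.0,0.0,-0.007,0.0,-0.008,0.0,0.0,0.0,0.0,-0.005,0.0,-0.005,0.0,0.0,0.0]
}}

```text
time_s: 12.6
eef_pos: [0.5495, -0.0589, 0.2825]
tcp_rot: [0.993, -0.115, -0.001, -0.005]
contact_force: [-5.7, 1.9, -8.4]
grip_width: 0.0151
gripper_force: 30.0
```

```bash
python3 step.py n=5 k0=3.4 sk=0.1
```

```text
t12.60 a_meas 0.012 F [-5.7  1.9 -8.4] grip 0.0151 sc [323, 178, 834, 862, 373, 883, 193, 484, 854, 724, 583, 800]
cam 119.2 meas [-0.0365 -0.0357 -0.0306 -0.0296 -0.0273 -0.0271]
th -0.0276 w -0.0012 k1 3.40 b 0.022 rms 0.0007
plan [-0.015, -0.012, -0.005, -0.0, 0.003] -> th -0.033 w -0.016
ROWS [0.0, -0.016, 0.0, -0.02, 0.0, 0.0, 0.0, 0.0, -0.013, 0.0, -0.017, 0.0, 0.0, 0.0, 0.0, -0.008, 0.0, -0.01, 0.0, 0.0, 0.0, 0.0, -0.004, 0.0, -0.005, 0.0, 0.0, 0.0, 0.0, -0.002, 0.0, -0.002, 0.0, 0.0, 0.0]
```

Request:
{"method": "servo_tool", "body": {
  "moves": [0.0,-0.02,0.0,-0.024,0.0,0.0,0.0,0.0,-0.016,0.0,-0.02,0.0,0.0,0.0,0.0,-0.011,0.0,-0.013,0.0,0.0,0.0,0.0,-0.006,0.0,-0.008,0.0,0.0,0.0,0.0,-0.002,0.0,-0.002,0.0,0.0,0.0]
}}

```text
time_s: 13.2
eef_pos: [0.5496, -0.0584, 0.2825]
tcp_rot: [0.993, -0.115, -0.001, -0.004]
contact_force: [-6.7, 2.2, -9.6]
grip_width: 0.0151
gripper_force: 30.0
```

```bash
python3 - <<'E'
from plan import *
L=load()
for i,d in zip(range(-5,0),(-.004,-.003,-.003,-.002,0)): L["cmd"][i][1]+=d
json.dump(L,open(LOG,"w"))
E
python3 step.py n=5 k0=3.4 sk=0.1
```

```text
t13.20 a_meas 0.009 F [-6.7  2.2 -9.6] grip 0.0151 sc [324, 163, 851, 860, 366, 864, 194, 481, 849, 724, 594, 792]
cam 119.2 meas [-0.0306 -0.0296 -0.0273 -0.0271 -0.0293 -0.029 ]
th -0.0298 w -0.0100 k1 3.40 b 0.029 rms 0.0006
plan [-0.006, -0.004, 0.001, 0.004, 0.006] -> th -0.037 w -0.014
ROWS [0.0, -0.007, 0.0, -0.009, 0.0, 0.0, 0.0, 0.0, -0.005, 0.0, -0.007, 0.0, 0.0, 0.0, 0.0, -0.001, 0.0, -0.002, 0.0, 0.0, 0.0, 0.0, 0.001, 0.0, 0.001, 0.0, 0.0, 0.0, 0.0, 0.003, 0.0, 0.002, 0.0, 0.0, 0.0]
```

Request:
{"method": "servo_tool", "body": {
  "moves": [0.0,-0.007,0.0,-0.009,0.0,0.0,0.0,0.0,-0.005,0.0,-0.007,0.0,0.0,0.0,0.0,-0.001,0.0,-0.002,0.0,0.0,0.0,0.0,0.001,0.0,0.001,0.0,0.0,0.0,0.0,0.003,0.0,0.002,0.0,0.0,0.0]
}}

```text
time_s: 13.8
eef_pos: [0.5495, -0.0591, 0.2825]
tcp_rot: [0.993, -0.115, -0.001, -0.005]
contact_force: [-6.2, 2.5, -9.7]
grip_width: 0.0151
gripper_force: 30.0
```

```bash
sed -i 's/1.3\*(goal-th)/1.8*(goal-th)/;s/np.clip(3\*(wd-w)/np.clip(4*(wd-w)/' step.py; python3 step.py n=5 k0=3.4 sk=0.1
```

```text
t13.80 a_meas 0.013 F [-6.2  2.5 -9.7] grip 0.0151 sc [326, 162, 847, 865, 361, 877, 188, 487, 846, 722, 582, 791]
cam 119.2 meas [-0.0273 -0.0271 -0.0293 -0.029  -0.0293 -0.0294]
th -0.0301 w -0.0012 k1 3.40 b 0.037 rms 0.0010
plan [-0.03, -0.026, -0.007, 0.001, 0.005] -> th -0.038 w -0.018
ROWS [0.0, -0.029, 0.001, -0.034, 0.0, 0.0, 0.0, 0.0, -0.025, 0.0, -0.03, 0.0, 0.0, 0.0, 0.0, -0.011, 0.0, -0.012, 0.0, 0.0, 0.0, 0.0, -0.004, 0.0, -0.004, 0.0, 0.0, 0.0, 0.0, -0.001, 0.0, 0.0, 0.0, 0.0, 0.0]
```

Request:
{"method": "servo_tool", "body": {
  "moves": [0.0,-0.029,0.001,-0.034,0.0,0.0,0.0,0.0,-0.025,0.0,-0.03,0.0,0.0,0.0,0.0,-0.011,0.0,-0.012,0.0,0.0,0.0,0.0,-0.004,0.0,-0.004,0.0,0.0,0.0,0.0,-0.001,0.0,0.0,0.0,0.0,0.0]
}}

```text
time_s: 14.4
eef_pos: [0.5494, -0.0593, 0.2825]
tcp_rot: [0.993, -0.115, -0.001, -0.005]
contact_force: [-6.8, 1.2, -8.7]
grip_width: 0.0153
gripper_force: 30.0
```

```bash
python3 - <<'E'
s=open("step.py").read()
s=s.replace("-.159*w+b); th+=dt*w","-.159*w+b); w-=np.clip(w,-FR*dt,FR*dt); th+=dt*w").replace("def sim","FR=.022\ndef sim",1)
s=s.replace("p[3]/.08","p[3]/.04").replace("-b+.476*w)/k1","-b+.476*w+(FR*np.sign(wd) if abs(goal-th)>.004 else 0))/k1")
open("step.py","w").write(s)
E
python3 step.py n=5 k0=3.4 sk=0.1
```

```text
t14.40 a_meas 0.014 F [-6.8  1.2 -8.7] grip 0.0153 sc [328, 170, 826, 857, 357, 888, 203, 466, 851, 722, 578, 785]
cam 119.2 meas [-0.0293 -0.029  -0.0293 -0.0294 -0.0346 -0.0344]
th -0.0341 w -0.0019 k1 3.41 b 0.047 rms 0.0010
plan [-0.03, -0.025, -0.01, -0.005, -0.003] -> th -0.040 w -0.013
ROWS [0.0, -0.028, 0.001, -0.034, 0.0, 0.0, 0.0, 0.0, -0.024, 0.0, -0.029, 0.0, 0.0, 0.0, 0.0, -0.012, 0.0, -0.015, 0.0, 0.0, 0.0, 0.0, -0.008, 0.0, -0.01, 0.0, 0.0, 0.0, 0.0, -0.006, 0.0, -0.008, 0.0, 0.0, 0.0]
```

Request:
{"method": "servo_tool", "body": {
  "moves": [0.0,-0.028,0.001,-0.034,0.0,0.0,0.0,0.0,-0.024,0.0,-0.029,0.0,0.0,0.0,0.0,-0.012,0.0,-0.015,0.0,0.0,0.0,0.0,-0.008,0.0,-0.01,0.0,0.0,0.0,0.0,-0.006,0.0,-0.008,0.0,0.0,0.0]
}}

```text
time_s: 15.0
eef_pos: [0.5497, -0.0581, 0.2825]
tcp_rot: [0.993, -0.115, -0.001, -0.001]
contact_force: [-6.4, 2.5, -9.1]
grip_width: 0.015
gripper_force: 30.0
```

```bash
python3 step.py n=5 k0=3.4 sk=0.1
```

```text
t15.00 a_meas 0.006 F [-6.4  2.5 -9.1] grip 0.015 sc [323, 191, 838, 865, 393, 866, 200, 465, 849, 716, 582, 796]
cam 119.2 meas [-0.0293 -0.0294 -0.0346 -0.0344 -0.0401 -0.0406]
th -0.0411 w -0.0137 k1 3.41 b 0.044 rms 0.0003
plan [0.011, 0.011, 0.006, 0.003, 0.002] -> th -0.044 w 0.000
ROWS [0.0, 0.011, 0.0, 0.013, 0.0, 0.0, 0.0, 0.0, 0.011, 0.0, 0.013, 0.0, 0.0, 0.0, 0.0, 0.007, 0.0, 0.008, 0.0, 0.0, 0.0, 0.0, 0.004, 0.0, 0.006, 0.0, 0.0, 0.0, 0.0, 0.004, 0.0, 0.005, 0.0, 0.0, 0.0]
```

Model rms is 0.0003 and the tray is arriving at -0.044.

Request:
{"method": "servo_tool", "body": {
  "moves": [0.0,0.011,0.0,0.013,0.0,0.0,0.0,0.0,0.011,0.0,0.013,0.0,0.0,0.0,0.0,0.007,0.0,0.008,0.0,0.0,0.0,0.0,0.004,0.0,0.006,0.0,0.0,0.0,0.0,0.004,0.0,0.005,0.0,0.0,0.0]
}}

```text
time_s: 15.6
eef_pos: [0.5496, -0.0585, 0.2825]
tcp_rot: [0.993, -0.115, -0.001, -0.003]
contact_force: [-5.8, 1.6, -8.9]
grip_width: 0.0152
gripper_force: 30.0
```

```bash
python3 step.py n=5 k0=3.4 sk=0.1
```

```text
t15.60 a_meas 0.009 F [-5.8  1.6 -8.9] grip 0.0152 sc [312, 174, 860, 873, 373, 866, 208, 485, 859, 716, 600, 791]
cam 119.2 meas [-0.0346 -0.0344 -0.0401 -0.0406 -0.0413 -0.0411]
th -0.0421 w 0.0000 k1 3.41 b 0.047 rms 0.0007
plan [-0.003, -0.003, -0.002, -0.002, -0.003] -> th -0.042 w -0.000
ROWS [0.0, -0.004, 0.0, -0.005, 0.0, 0.0, 0.0, 0.0, -0.004, 0.0, -0.005, 0.0, 0.0, 0.0, 0.0, -0.004, 0.0, -0.004, 0.0, 0.0, 0.0, 0.0, -0.004, 0.0, -0.004, 0.0, 0.0, 0.0, 0.0, -0.004, 0.0, -0.005, 0.0, 0.0, 0.0]
```

Request:
{"method": "servo_tool", "body": {
  "moves": [0.0,-0.004,0.0,-0.005,0.0,0.0,0.0,0.0,-0.004,0.0,-0.005,0.0,0.0,0.0,0.0,-0.004,0.0,-0.004,0.0,0.0,0.0,0.0,-0.004,0.0,-0.004,0.0,0.0,0.0,0.0,-0.004,0.0,-0.005,0.0,0.0,0.0]
}}

```text
time_s: 16.2
eef_pos: [0.5498, -0.0579, 0.2825]
tcp_rot: [0.993, -0.115, -0.001, -0.0]
contact_force: [-6.8, 1.7, -8.3]
grip_width: 0.0154
gripper_force: 30.0
```

```bash
python3 step.py n=5 k0=3.4 sk=0.1
```

```text
t16.20 a_meas 0.005 F [-6.8  1.7 -8.3] grip 0.0154 sc [314, 178, 855, 873, 390, 866, 207, 481, 860, 714, 604, 792]
cam 119.2 meas [-0.0401 -0.0406 -0.0413 -0.0411 -0.0414 -0.0414]
th -0.0418 w 0.0000 k1 3.41 b 0.049 rms 0.0006
plan [-0.005, -0.005, -0.004, -0.004, -0.004] -> th -0.042 w -0.000
ROWS [0.0, -0.002, 0.0, -0.002, 0.0, 0.0, 0.0, 0.0, -0.002, 0.0, -0.002, 0.0, 0.0, 0.0, 0.0, -0.001, 0.0, -0.001, 0.0, 0.0, 0.0, 0.0, -0.001, 0.0, -0.001, 0.0, 0.0, 0.0, 0.0, -0.001, 0.0, -0.001, 0.0, 0.0, 0.0]
```

The tray is at rest in the friction band at -0.041. I'll hold for a full second this round.

Request:
{"method": "servo_tool", "body": {
  "moves": [0.0,-0.002,0.0,-0.002,0.0,0.0,0.0,0.0,-0.002,0.0,-0.002,0.0,0.0,0.0,0.0,-0.001,0.0,-0.001,0.0,0.0,0.0,0.0,-0.001,0.0,-0.001,0.0,0.0,0.0,0.0,-0.001,0.0,-0.001,0.0,0.0,0.0]
}}

```text
time_s: 16.8
eef_pos: [0.5498, -0.0577, 0.2825]
tcp_rot: [0.993, -0.115, -0.001, 0.0]
contact_force: [-5.2, 2.7, -8.4]
grip_width: 0.0153
gripper_force: 30.0
```

Request:
{"method": "servo_tool", "body": {
  "moves": [0,0,0,0,0,0,0,0,0,0,0,0,0,0,0,0,0,0,0,0,0]
}}

```text
time_s: 17.1
eef_pos: [0.5498, -0.0576, 0.2825]
tcp_rot: [0.993, -0.115, -0.001, 0.0]
contact_force: [-6.0, 2.0, -8.1]
grip_width: 0.015
gripper_force: 30.0
```

```bash
python3 step.py n=5 k0=3.4 sk=0.1
```

```text
t17.10 a_meas 0.003 F [-6.   2.  -8.1] grip 0.015 sc [310, 182, 857, 871, 390, 868, 205, 476, 858, 716, 603, 793]
cam 119.2 meas [-0.0413 -0.0411 -0.0414 -0.0414 -0.0411 -0.0412]
th -0.0416 w -0.0010 k1 3.41 b 0.047 rms 0.0003
plan [-0.003, -0.003, -0.003, -0.003, -0.004] -> th -0.042 w -0.000
ROWS [0.0, 0.001, 0.0, 0.001, 0.0, 0.0, 0.0, 0.0, 0.001, 0.0, 0.001, 0.0, 0.0, 0.0, 0.0, 0.001, 0.0, 0.001, 0.0, 0.0, 0.0, 0.0, 0.001, 0.0, 0.001, 0.0, 0.0, 0.0, 0.0, 0.0, 0.0, 0.0, 0.0, 0.0, 0.0]
```

Request:
{"method": "servo_tool", "body": {
  "moves": [0.0,0.001,0.0,0.001,0.0,0.0,0.0,0.0,0.001,0.0,0.001,0.0,0.0,0.0,0.0,0.001,0.0,0.001,0.0,0.0,0.0,0.0,0.001,0.0,0.001,0.0,0.0,0.0,0.0,0.0,0.0,0.0,0.0,0.0,0.0]
}}

```text
time_s: 17.7
eef_pos: [0.5498, -0.0577, 0.2826]
tcp_rot: [0.993, -0.115, -0.001, 0.0]
contact_force: [-7.8, 1.6, -9.4]
grip_width: 0.0148
gripper_force: 30.0
```

Request:
{"method": "servo_tool", "body": {
  "moves": [0,0,0,0,0,0,0,0,0,0,0,0,0,0,0,0,0,0,0,0,0]
}}

```text
time_s: 18.0
eef_pos: [0.5498, -0.0577, 0.2826]
tcp_rot: [0.993, -0.115, -0.001, 0.0]
contact_force: [-7.0, 1.1, -9.3]
grip_width: 0.0151
gripper_force: 30.0
```

```bash
python3 step.py n=5 k0=3.4 sk=0.1
```

```text
t18.00 a_meas 0.003 F [-7.   1.1 -9.3] grip 0.0151 sc [306, 180, 857, 873, 386, 866, 206, 475, 858, 715, 605, 793]
cam 119.2 meas [-0.0414 -0.0414 -0.0411 -0.0412 -0.0413 -0.0411]
th -0.0414 w -0.0001 k1 3.41 b 0.047 rms 0.0003
plan [-0.005, -0.005, -0.004, -0.004, -0.004] -> th -0.042 w -0.001
ROWS [0.0, -0.001, 0.0, -0.001, 0.0, 0.0, 0.0, 0.0, -0.001, 0.0, -0.001, 0.0, 0.0, 0.0, 0.0, 0.0, 0.0, 0.0, 0.0, 0.0, 0.0, 0.0, 0.0, 0.0, 0.0, 0.0, 0.0, 0.0, 0.0, 0.0, 0.0, 0.0, 0.0, 0.0, 0.0]
```

Request:
{"method": "servo_tool", "body": {
  "moves": [0,0,0,0,0,0,0,0,0,0,0,0,0,0,0,0,0,0,0,0,0,0,0,0,0,0,0,0,0,0,0,0,0,0,0]
}}

```text
time_s: 18.6
eef_pos: [0.5498, -0.0577, 0.2826]
tcp_rot: [0.993, -0.115, -0.001, 0.0]
contact_force: [-5.9, 2.3, -8.8]
grip_width: 0.0151
gripper_force: 30.0
```

Request:
{"method": "servo_tool", "body": {
  "moves": [0,0,0,0,0,0,0,0,0,0,0,0,0,0,0,0,0,0,0,0,0,0,0,0,0,0,0,0,0,0,0,0,0,0,0]
}}

```text
time_s: 19.1
eef_pos: [0.5498, -0.0577, 0.2825]
tcp_rot: [0.993, -0.115, -0.001, 0.0]
contact_force: [-6.8, 3.0, -8.6]
grip_width: 0.0145
gripper_force: 30.0
```

```bash
python3 step.py n=5 k0=3.4 sk=0.1
```

```text
t19.10 a_meas 0.004 F [-6.8  3.  -8.6] grip 0.0145 sc [316, 178, 855, 871, 387, 868, 202, 481, 860, 717, 607, 792]
cam 119.2 meas [-0.0411 -0.0412 -0.0413 -0.0411 -0.0409 -0.0412]
th -0.0413 w -0.0003 k1 3.41 b 0.047 rms 0.0003
plan [-0.005, -0.005, -0.004, -0.004, -0.004] -> th -0.042 w -0.001
ROWS [0.0, -0.001, 0.0, -0.001, 0.0, 0.0, 0.0, 0.0, -0.001, 0.0, -0.001, 0.0, 0.0, 0.0, 0.0, 0.0, 0.0, 0.0, 0.0, 0.0, 0.0, 0.0, 0.0, 0.0, 0.0, 0.0, 0.0, 0.0, 0.0, 0.0, 0.0, 0.0, 0.0, 0.0, 0.0]
```

Request:
{"method": "servo_tool", "body": {
  "moves": [0,0,0,0,0,0,0,0,0,0,0,0,0,0,0,0,0,0,0,0,0,0,0,0,0,0,0,0,0,0,0,0,0,0,0]
}}

```text
time_s: 19.7
eef_pos: [0.5498, -0.0576, 0.2825]
tcp_rot: [0.993, -0.115, -0.001, 0.0]
contact_force: [-5.7, 2.7, -8.9]
grip_width: 0.0149
gripper_force: 30.0
```

Request:
{"method": "servo_tool", "body": {
  "moves": [0,0,0,0,0,0,0,0,0,0,0,0,0,0,0,0,0,0,0,0,0,0,0,0,0,0,0,0,0,0,0,0,0,0,0]
}}

```text
time_s: 20.2
eef_pos: [0.5498, -0.0576, 0.2825]
tcp_rot: [0.993, -0.115, -0.001, 0.0]
contact_force: [-6.6, 2.3, -8.6]
grip_width: 0.015
gripper_force: 30.0
```

```bash
python3 step.py n=5 k0=3.4 sk=0.1
```

```text
t20.20 a_meas 0.003 F [-6.6  2.3 -8.6] grip 0.015 sc [311, 179, 855, 871, 382, 867, 206, 473, 857, 715, 606, 793]
cam 119.2 meas [-0.0413 -0.0411 -0.0409 -0.0412 -0.0412 -0.0411]
th -0.0413 w -0.0005 k1 3.41 b 0.047 rms 0.0002
plan [-0.005, -0.004, -0.004, -0.004, -0.003] -> th -0.042 w -0.001
ROWS [0.0, -0.001, 0.0, -0.001, 0.0, 0.0, 0.0, 0.0, 0.0, 0.0, 0.0, 0.0, 0.0, 0.0, 0.0, 0.0, 0.0, 0.0, 0.0, 0.0, 0.0, 0.0, 0.0, 0.0, 0.0, 0.0, 0.0, 0.0, 0.0, 0.001, 0.0, 0.001, 0.0, 0.0, 0.0]
```

Request:
{"method": "servo_tool", "body": {
  "moves": [0,0,0,0,0,0,0,0,0,0,0,0,0,0,0,0,0,0,0,0,0,0,0,0,0,0,0,0,0,0,0,0,0,0,0]
}}

```text
time_s: 20.8
eef_pos: [0.5498, -0.0576, 0.2825]
tcp_rot: [0.993, -0.115, -0.001, 0.0]
contact_force: [-6.3, 1.3, -9.0]
grip_width: 0.0146
gripper_force: 30.0
```

Request:
{"method": "servo_tool", "body": {
  "moves": [0,0,0,0,0,0,0,0,0,0,0,0,0,0,0,0,0,0,0,0,0,0,0,0,0,0,0,0,0,0,0,0,0,0,0]
}}

```text
time_s: 21.3
eef_pos: [0.5498, -0.0577, 0.2825]
tcp_rot: [0.993, -0.115, -0.001, 0.0]
contact_force: [-5.9, 1.9, -8.9]
grip_width: 0.0149
gripper_force: 30.0
```

```bash
python3 step.py n=5 k0=3.4 sk=0.1
```

```text
t21.30 a_meas 0.003 F [-5.9  1.9 -8.9] grip 0.0149 sc [314, 177, 857, 872, 386, 866, 206, 480, 858, 717, 607, 790]
cam 119.2 meas [-0.0409 -0.0412 -0.0412 -0.0411 -0.0412 -0.041 ]
th -0.0413 w 0.0000 k1 3.41 b 0.046 rms 0.0003
plan [-0.005, -0.005, -0.004, -0.004, -0.003] -> th -0.042 w -0.001
ROWS [0.0, -0.002, 0.0, -0.002, 0.0, 0.0, 0.0, 0.0, -0.002, 0.0, -0.002, 0.0, 0.0, 0.0, 0.0, -0.001, 0.0, -0.001, 0.0, 0.0, 0.0, 0.0, -0.001, 0.0, -0.001, 0.0, 0.0, 0.0, 0.0, 0.0, 0.0, 0.0, 0.0, 0.0, 0.0]
```

Request:
{"method": "servo_tool", "body": {
  "moves": [0,0,0,0,0,0,0,0,0,0,0,0,0,0,0,0,0,0,0,0,0,0,0,0,0,0,0,0,0,0,0,0,0,0,0]
}}

```text
time_s: 21.9
eef_pos: [0.5498, -0.0576, 0.2825]
tcp_rot: [0.993, -0.115, -0.001, 0.0]
contact_force: [-6.3, 2.2, -9.2]
grip_width: 0.0153
gripper_force: 30.0
```

```bash
python3 step.py n=5 k0=3.4 sk=0.1
```

```text
t21.90 a_meas 0.003 F [-6.3  2.2 -9.2] grip 0.0153 sc [310, 178, 857, 874, 383, 864, 205, 476, 857, 716, 607, 791]
cam 119.2 meas [-0.0412 -0.0411 -0.0412 -0.041  -0.0414 -0.0412]
th -0.0416 w -0.0022 k1 3.41 b 0.043 rms 0.0003
plan [-0.001, -0.0, -0.001, -0.002, -0.002] -> th -0.042 w -0.000
ROWS [0.0, 0.001, 0.0, 0.002, 0.0, 0.0, 0.0, 0.0, 0.002, 0.0, 0.003, 0.0, 0.0, 0.0, 0.0, 0.001, 0.0, 0.002, 0.0, 0.0, 0.0, 0.0, 0.0, 0.0, 0.001, 0.0, 0.0, 0.0, 0.0, 0.0, 0.0, 0.001, 0.0, 0.0, 0.0]
```

Held steady for over 6 s. I'll hold one more second for margin, then plan the lowering.

Request:
{"method": "servo_tool", "body": {
  "moves": [0,0,0,0,0,0,0,0,0,0,0,0,0,0,0,0,0,0,0,0,0,0,0,0,0,0,0,0,0,0,0,0,0,0,0]
}}

```text
time_s: 22.5
eef_pos: [0.5498, -0.0576, 0.2825]
tcp_rot: [0.993, -0.115, -0.001, 0.0]
contact_force: [-7.0, 3.3, -8.8]
grip_width: 0.0152
gripper_force: 30.0
```

Request:
{"method": "servo_tool", "body": {
  "moves": [0,0,0,0,0,0,0,0,0,0,0,0,0,0,0,0,0,0,0,0,0,0,0,0,0,0,0,0,0,0,0,0,0,0,0]
}}

```text
time_s: 23.0
eef_pos: [0.5498, -0.0576, 0.2825]
tcp_rot: [0.993, -0.115, -0.001, 0.0]
contact_force: [-6.6, 1.9, -8.1]
grip_width: 0.015
gripper_force: 30.0
```

```bash
python3 step.py n=5 k0=3.4 sk=0.1 goal=-0.315 wmax=0.11
```

```text
t23.00 a_meas 0.003 F [-6.6  1.9 -8.1] grip 0.015 sc [311, 180, 854, 873, 382, 865, 204, 481, 858, 715, 601, 799]
cam 119.2 meas [-0.0412 -0.041  -0.0414 -0.0412 -0.0411 -0.0412]
th -0.0413 w 0.0000 k1 3.41 b 0.041 rms 0.0004
plan [-0.062, -0.122, -0.074, -0.04, -0.027] -> th -0.071 w -0.098
ROWS [0.0, -0.047, 0.002, -0.057, 0.0, 0.0, 0.0, 0.0, -0.094, 0.006, -0.115, 0.0, 0.0, 0.0, 0.0, -0.056, 0.002, -0.069, 0.0, 0.0, 0.0, 0.0, -0.03, 0.001, -0.036, 0.0, 0.0, 0.0, 0.0, -0.019, 0.0, -0.024, 0.0, 0.0, 0.0]
```

Request:
{"method": "servo_tool", "body": {
  "moves": [0.0,-0.047,0.002,-0.057,0.0,0.0,0.0,0.0,-0.094,0.006,-0.115,0.0,0.0,0.0,0.0,-0.056,0.002,-0.069,0.0,0.0,0.0,0.0,-0.03,0.001,-0.036,0.0,0.0,0.0,0.0,-0.019,0.0,-0.024,0.0,0.0,0.0]
}}

```text
time_s: 23.6
eef_pos: [0.5505, -0.0548, 0.2826]
tcp_rot: [0.993, -0.116, -0.003, 0.012]
contact_force: [-6.6, 2.7, -9.7]
grip_width: 0.0151
gripper_force: 30.0
```

```bash
python3 step.py n=5 k0=3.4 sk=0.1 goal=-0.315 wmax=0.11
```

```text
t23.60 a_meas -0.016 F [-6.6  2.7 -9.7] grip 0.0151 sc [311, 230, 789, 866, 434, 885, 279, 357, 855, 723, 651, 808]
cam 119.3 meas [-0.0414 -0.0412 -0.0411 -0.0412 -0.0799 -0.0842]
th -0.0838 w -0.1133 k1 3.42 b 0.033 rms 0.0017
plan [0.012, 0.022, 0.016, 0.019, 0.024] -> th -0.147 w -0.112
ROWS [0.0, 0.03, 0.001, 0.037, 0.0, 0.0, 0.0, 0.0, 0.038, 0.001, 0.047, 0.0, 0.0, 0.0, 0.0, 0.034, 0.001, 0.041, 0.0, 0.0, 0.0, 0.0, 0.036, 0.001, 0.044, 0.0, 0.0, 0.0, 0.0, 0.04, 0.001, 0.049, 0.0, 0.0, 0.0]
```

Request:
{"method": "servo_tool", "body": {
  "moves": [0.0,0.03,0.001,0.037,0.0,0.0,0.0,0.0,0.038,0.001,0.047,0.0,0.0,0.0,0.0,0.034,0.001,0.041,0.0,0.0,0.0,0.0,0.036,0.001,0.044,0.0,0.0,0.0,0.0,0.04,0.001,0.049,0.0,0.0,0.0]
}}

```text
time_s: 24.2
eef_pos: [0.5489, -0.0612, 0.2826]
tcp_rot: [0.993, -0.115, 0.0, -0.013]
contact_force: [-6.1, 3.1, -9.1]
grip_width: 0.0154
gripper_force: 30.0
```

```bash
python3 step.py n=5 k0=3.4 sk=0.1 goal=-0.315 wmax=0.10
```

```text
t24.20 a_meas 0.027 F [-6.1  3.1 -9.1] grip 0.0154 sc [337, 316, 875, 893, 549, 875, 278, 616, 880, 717, 637, 818]
cam 118.9 meas [-0.0411 -0.0412 -0.0799 -0.0842 -0.1339 -0.1381]
th -0.1400 w -0.0921 k1 3.44 b 0.043 rms 0.0030
plan [0.014, 0.019, 0.027, 0.033, 0.036] -> th -0.193 w -0.100
ROWS [0.0, -0.008, 0.0, -0.01, 0.0, 0.0, 0.0, 0.0, -0.004, 0.0, -0.005, 0.0, 0.0, 0.0, 0.0, 0.002, 0.0, 0.003, 0.0, 0.0, 0.0, 0.0, 0.007, 0.0, 0.008, 0.0, 0.0, 0.0, 0.0, 0.009, 0.0, 0.011, 0.0, 0.0, 0.0]
```

Request:
{"method": "servo_tool", "body": {
  "moves": [0.0,-0.008,0.0,-0.01,0.0,0.0,0.0,0.0,-0.004,0.0,-0.005,0.0,0.0,0.0,0.0,0.002,0.0,0.003,0.0,0.0,0.0,0.0,0.007,0.0,0.008,0.0,0.0,0.0,0.0,0.009,0.0,0.011,0.0,0.0,0.0]
}}

```text
time_s: 24.8
eef_pos: [0.5484, -0.0633, 0.2825]
tcp_rot: [0.993, -0.115, 0.001, -0.019]
contact_force: [-6.7, 4.4, -8.7]
grip_width: 0.0151
gripper_force: 30.0
```

```bash
python3 step.py n=4 k0=3.4 sk=0.1 goal=-0.315 wmax=0.09
```

```text
t24.80 a_meas 0.040 F [-6.7  4.4 -8.7] grip 0.0151 sc [378, 460, 885, 890, 620, 886, 313, 680, 891, 693, 648, 841]
cam 118.7 meas [-0.0799 -0.0842 -0.1339 -0.1381 -0.1857 -0.1902]
th -0.1897 w -0.0820 k1 3.40 b 0.068 rms 0.0014
plan [0.029, 0.034, 0.041, 0.046] -> th -0.229 w -0.090
ROWS [0.0, -0.005, 0.0, -0.007, 0.0, 0.0, 0.0, 0.0, -0.001, 0.0, -0.002, 0.0, 0.0, 0.0, 0.0, 0.004, 0.0, 0.005, 0.0, 0.0, 0.0, 0.0, 0.008, 0.0, 0.01, 0.0, 0.0, 0.0]
```

Request:
{"method": "servo_tool", "body": {
  "moves": [0.0,-0.005,0.0,-0.007,0.0,0.0,0.0,0.0,-0.001,0.0,-0.002,0.0,0.0,0.0,0.0,0.004,0.0,0.005,0.0,0.0,0.0,0.0,0.008,0.0,0.01,0.0,0.0,0.0]
}}

```text
time_s: 25.3
eef_pos: [0.5481, -0.0647, 0.2824]
tcp_rot: [0.993, -0.115, 0.001, -0.024]
contact_force: [-6.5, 4.0, -9.6]
grip_width: 0.0152
gripper_force: 30.0
```

```bash
python3 step.py n=4 k0=3.4 sk=0.1 goal=-0.312 wmax=0.08
```

```text
t25.30 a_meas 0.050 F [-6.5  4.  -9.6] grip 0.0152 sc [414, 532, 887, 893, 596, 889, 355, 720, 897, 663, 645, 852]
cam 118.5 meas [-0.1339 -0.1381 -0.1857 -0.1902 -0.2332 -0.2386]
th -0.2379 w -0.0995 k1 3.36 b 0.068 rms 0.0014
plan [0.082, 0.084, 0.074, 0.081] -> th -0.279 w -0.082
ROWS [0.0, 0.029, 0.001, 0.034, 0.0, 0.0, 0.0, 0.0, 0.03, 0.001, 0.036, 0.0, 0.0, 0.0, 0.0, 0.022, 0.001, 0.026, 0.0, 0.0, 0.0, 0.0, 0.028, 0.001, 0.033, 0.0, 0.0, 0.0]
```

I want a slower touchdown, so I'll raise the handle a little more than planned.

Request:
{"method": "servo_tool", "body": {
  "moves": [0.0,0.042,0.001,0.051,0.0,0.0,0.0,0.0,0.054,0.002,0.066,0.0,0.0,0.0,0.0,0.05,0.002,0.061,0.0,0.0,0.0,0.0,0.054,0.002,0.066,0.0,0.0,0.0]
}}

```text
time_s: 25.8
eef_pos: [0.5456, -0.0748, 0.2814]
tcp_rot: [0.992, -0.115, 0.005, -0.058]
contact_force: [-5.3, 4.9, -10.1]
grip_width: 0.015
gripper_force: 30.0
```

```bash
python3 - <<'E'
from undo import *
L=load()
for i,a in zip(range(-4,0),(.1,.115,.11,.115)): L["cmd"][i][1]=a
L["cmd"].append(L["cmd"][-1]); L["t"]+=.1; json.dump(L,open(LOG,"w")); undo(1)
E
python3 step.py n=4 k0=3.4 sk=0.1 goal=-0.31 wmax=0.05
```

```text
t25.80 a_meas 0.116 F [ -5.3   4.9 -10.1] grip 0.015 sc [434, 899, 896, 788, 746, 883, 526, 891, 897, 725, 697, 855]
cam 118.3 meas [-0.1857 -0.1902 -0.2332 -0.2386 -0.2659 -0.2672]
th -0.2682 w -0.0216 k1 3.51 b 0.039 rms 0.0011
plan [0.055, 0.026, 0.049, 0.062] -> th -0.280 w -0.045
ROWS [0.0, -0.047, 0.002, -0.057, 0.0, 0.0, 0.0, 0.0, -0.07, 0.003, -0.085, 0.0, 0.0, 0.0, 0.0, -0.052, 0.002, -0.063, 0.0, 0.0, 0.0, 0.0, -0.042, 0.001, -0.051, 0.0, 0.0, 0.0]
```

Request:
{"method": "servo_tool", "body": {
  "moves": [0.0,-0.019,0.001,-0.024,0.0,0.0,0.0,0.0,-0.031,0.001,-0.038,0.0,0.0,0.0,0.0,-0.035,0.001,-0.043,0.0,0.0,0.0,0.0,-0.031,0.001,-0.038,0.0,0.0,0.0]
}}

```text
time_s: 26.3
eef_pos: [0.5472, -0.0683, 0.2821]
tcp_rot: [0.993, -0.114, 0.003, -0.039]
contact_force: [-5.8, 3.6, -9.5]
grip_width: 0.015
gripper_force: 30.0
```

```bash
python3 - <<'E'
from undo import *
L=load()
for i,a in zip(range(-4,0),(.09,.075,.07,.075)): L["cmd"][i][1]=a
L["cmd"].append(L["cmd"][-1]); L["t"]+=.1; json.dump(L,open(LOG,"w")); undo(1)
E
python3 step.py n=4 k0=3.4 sk=0.1 goal=-0.315 wmax=0.04
```

```text
t26.30 a_meas 0.074 F [-5.8  3.6 -9.5] grip 0.015 sc [454, 693, 895, 893, 652, 894, 416, 872, 899, 696, 649, 863]
cam 118.4 meas [-0.2332 -0.2386 -0.2659 -0.2672 -0.2774 -0.2777]
th -0.2773 w -0.0169 k1 3.45 b 0.051 rms 0.0015
plan [0.051, 0.056, 0.068, 0.072] -> th -0.290 w -0.037
ROWS [0.0, -0.019, 0.0, -0.023, 0.0, 0.0, 0.0, 0.0, -0.015, 0.0, -0.018, 0.0, 0.0, 0.0, 0.0, -0.006, 0.0, -0.007, 0.0, 0.0, 0.0, 0.0, -0.002, 0.0, -0.003, 0.0, 0.0, 0.0]
```

Request:
{"method": "servo_tool", "body": {
  "moves": [0.0,-0.019,0.0,-0.023,0.0,0.0,0.0,0.0,-0.015,0.0,-0.018,0.0,0.0,0.0,0.0,-0.006,0.0,-0.007,0.0,0.0,0.0,0.0,-0.002,0.0,-0.003,0.0,0.0,0.0]
}}

```text
time_s: 26.8
eef_pos: [0.547, -0.0688, 0.2821]
tcp_rot: [0.993, -0.115, 0.003, -0.037]
contact_force: [-5.4, 3.6, -9.8]
grip_width: 0.0152
gripper_force: 30.0
```

```bash
python3 step.py n=4 k0=3.4 sk=0.1 goal=-0.325 wmax=0.04
```

```text
t26.80 a_meas 0.077 F [-5.4  3.6 -9.8] grip 0.0152 sc [471, 706, 897, 896, 643, 893, 434, 865, 895, 712, 643, 864]
cam 118.3 meas [-0.2659 -0.2672 -0.2774 -0.2777 -0.2969 -0.2991]
th -0.2986 w -0.0501 k1 3.45 b 0.043 rms 0.0018
plan [0.043, 0.043, 0.043, 0.043] -> th -0.300 w 0.000
ROWS [0.0, -0.023, 0.0, -0.028, 0.0, 0.0, 0.0, 0.0, -0.023, 0.0, -0.028, 0.0, 0.0, 0.0, 0.0, -0.023, 0.0, -0.028, 0.0, 0.0, 0.0, 0.0, -0.023, 0.0, -0.028, 0.0, 0.0, 0.0]
```

Request:
{"method": "servo_tool", "body": {
  "moves": [0.0,-0.01,0.0,-0.012,0.0,0.0,0.0,0.0,-0.018,0.0,-0.022,0.0,0.0,0.0,0.0,-0.023,0.0,-0.028,0.0,0.0,0.0,0.0,-0.023,0.0,-0.028,0.0,0.0,0.0]
}}

```text
time_s: 27.3
eef_pos: [0.5483, -0.0637, 0.2824]
tcp_rot: [0.993, -0.114, 0.001, -0.022]
contact_force: [-5.9, 3.7, -9.2]
grip_width: 0.015
gripper_force: 30.0
```

```bash
python3 step.py frames=1 n=1 lift=-0.008; python3 -c "
from plan import *
rows([.01,-.02,-.06,-.10,-.14]);rows([-.18,-.22,-.26,-.3,-.34]);rows([-.37,-.4,-.42,-.43,-.435])"
```

```text
t27.30 a_meas 0.044 F [-5.9  3.7 -9.2] grip 0.015 sc [465, 629, 892, 898, 641, 900, 411, 726, 884, 680, 672, 865]
cam 118.4 meas [-0.2672 -0.2774 -0.2777 -0.2969 -0.2991 -0.3032]
th -0.3000 w 0.0000 k1 3.47 b 0.033 rms 0.0020
plan [0.035] -> th -0.300 w 0.000
ROWS [0.0, -0.006, 0.0, -0.007, 0.0, 0.0, 0.0]
ROWS [0.0, -0.02, 0.001, -0.024, 0.0, 0.0, 0.0, 0.0, -0.044, 0.002, -0.053, 0.0, 0.0, 0.0, 0.0, -0.075, 0.004, -0.091, 0.0, 0.0, 0.0, 0.0, -0.106, 0.008, -0.129, 0.0, 0.0, 0.0, 0.0, -0.138, 0.013, -0.167, 0.0, 0.0, 0.0]
ROWS [0.0, -0.031, 0.001, -0.039, 0.0, 0.0, 0.0, 0.0, -0.062, 0.003, -0.077, 0.0, 0.0, 0.0, 0.0, -0.094, 0.006, -0.115, 0.0, 0.001, 0.0, 0.0, -0.125, 0.011, -0.153, 0.0, 0.001, 0.0, 0.0, -0.156, 0.016, -0.191, 0.0, 0.001, 0.0]
ROWS [0.0, -0.024, 0.001, -0.029, 0.0, 0.0, 0.0, 0.0, -0.047, 0.002, -0.058, 0.0, 0.0, 0.0, 0.0, -0.063, 0.003, -0.077, 0.0, 0.0, 0.0, 0.0, -0.071, 0.004, -0.086, 0.0, 0.0, 0.0, 0.0, -0.075, 0.004, -0.091, 0.0, 0.0, 0.0]
```

The tray is down on its rest. Next I bring the handle back to its sag angle.

Request:
{"method": "servo_tool", "body": {
  "moves": [0.0,-0.006,0.0,-0.007,0.0,0.0,0.0]
}}

```text
time_s: 27.45
eef_pos: [0.5484, -0.0633, 0.2824]
tcp_rot: [0.993, -0.115, 0.001, -0.019]
contact_force: [-6.5, 3.1, -8.8]
grip_width: 0.0151
gripper_force: 30.0
```

Request:
{"method": "servo_tool", "body": {
  "moves": [0.0,-0.02,0.001,-0.024,0.0,0.0,0.0,0.0,-0.044,0.002,-0.053,0.0,0.0,0.0,0.0,-0.075,0.004,-0.091,0.0,0.0,0.0,0.0,-0.106,0.008,-0.129,0.0,0.0,0.0,0.0,-0.138,0.013,-0.167,0.0,0.0,0.0]
}}

```text
time_s: 27.95
eef_pos: [0.555, -0.0361, 0.2813]
tcp_rot: [0.991, -0.115, -0.009, 0.069]
contact_force: [-7.6, 2.8, -7.2]
grip_width: 0.0154
gripper_force: 30.0
```

Request:
{"method": "servo_tool", "body": {
  "moves": [0.0,-0.031,0.001,-0.039,0.0,0.0,0.0,0.0,-0.062,0.003,-0.077,0.0,0.0,0.0,0.0,-0.094,0.006,-0.115,0.0,0.001,0.0,0.0,-0.125,0.011,-0.153,0.0,0.001,0.0,0.0,-0.156,0.016,-0.191,0.0,0.001,0.0]
}}

```text
time_s: 28.45
eef_pos: [0.5623, -0.0062, 0.2741]
tcp_rot: [0.979, -0.114, -0.02, 0.167]
contact_force: [-8.0, 0.7, -5.6]
grip_width: 0.0146
gripper_force: 30.0
```

Request:
{"method": "servo_tool", "body": {
  "moves": [0.0,-0.024,0.001,-0.029,0.0,0.0,0.0,0.0,-0.047,0.002,-0.058,0.0,0.0,0.0,0.0,-0.063,0.003,-0.077,0.0,0.0,0.0,0.0,-0.071,0.004,-0.086,0.0,0.0,0.0,0.0,-0.075,0.004,-0.091,0.0,0.0,0.0]
}}

```text
time_s: 28.95
eef_pos: [0.5656, 0.0078, 0.2684]
tcp_rot: [0.97, -0.113, -0.026, 0.213]
contact_force: [-7.8, 1.6, -2.1]
grip_width: 0.0155
gripper_force: 30.0
```

Run:
```python
from step import *
s=r.read_state();print(s["time_s"],np.round(handle(*cur(s)),3),s["contact_force"],theta(r.camera("side"))[0])
```

```text
28.95 [-0.435 -0.431  0.177 -0.009] [-7.76219748  1.55014416 -2.10100805] -0.3034524203554003
```

Request:
{"method": "servo_tool", "body": {
  "moves": [0,0,0,0,0,0,1,0,0,0,0,0,0,1,0,0,0,0,0,0,1,0,0,0,0,0,0,1,0,0,0,0,0,0,1]
}}

```text
time_s: 29.5
eef_pos: [0.5656, 0.0076, 0.268]
tcp_rot: [0.97, -0.112, -0.025, 0.214]
contact_force: [-0.5, 0.2, 0.2]
grip_width: 0.0472
gripper_force: 0.0
```

Request:
{"method": "servo_tool", "body": {
  "moves": [0,0,0,0,0,0,1,0,0,0,0,0,0,1,0,0,0,0,0,0,1,0,0,0,0,0,0,1,0,0,0,0,0,0,1]
}}

```text
time_s: 30.0
eef_pos: [0.5653, 0.0079, 0.2677]
tcp_rot: [0.97, -0.112, -0.025, 0.214]
contact_force: [-0.0, 0.7, 0.1]
grip_width: 0.0836
gripper_force: 0.0
```

Request:
{"method": "servo_tool", "body": {
  "moves": [0,0,0,0,0,0,1,0,0,0,0,0,0,1,0,0,-0.05,0,0,0,1,0,0,-0.15,0,0,0,1,0,0,-0.25,0,0,0,1]
}}

```text
time_s: 30.5
eef_pos: [0.5702, 0.0287, 0.3142]
tcp_rot: [0.97, -0.112, -0.026, 0.214]
contact_force: [0.3, 0.5, 0.2]
grip_width: 0.0871
gripper_force: 0.0
```

Request:
{"method": "servo_tool", "body": {
  "moves": [0,0,-0.15,0,0,0,1,0,0,-0.3,0,0,0,1,0,0,-0.45,0,0,0,1,0,0,-0.5,0,0,0,1,0,0,-0.5,0,0,0,1]
}}

```text
time_s: 31.0
eef_pos: [0.5803, 0.0705, 0.4048]
tcp_rot: [0.97, -0.111, -0.025, 0.213]
contact_force: [-0.1, -0.3, -0.1]
grip_width: 0.0873
gripper_force: 0.0
```

Run:
```python
from step import *
s=r.read_state();c=r.camera("side");print(s["time_s"],s["eef_pos"],s["contact_force"],theta(c)[0]);cv2.imwrite("pics/end.png",c["image"])
```

```text
31.0 [0.58026295 0.0704748  0.40484928] [-0.08936157 -0.28932705 -0.13388875] -0.30006477850949576
```

View pics/end.png

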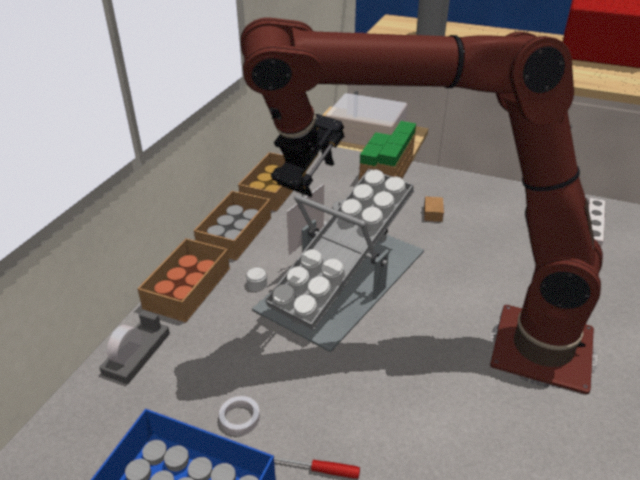

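The gripper is open and clear of the bar. The tray is back on its starting rest with the tins around (310,285) where they began, and the loose items in view have not moved. Handing in.

```bash
python3 -c "
from station import r;print(r.finish_job())"
```

```text
the job is handed in; nothing more can be done
None
```

The job is handed in: the tray stood still at -0.041 rad (set hand read as -0.045) for over 7 s, was set down gently on its starting rest and let go, finishing at 31 s with the arm clear. I wasn't told the verdict.

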